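Gauge the routed grooves of tool ledges, hang the finished ones, return the shallow ones

TASK

Working from left to right along the mat, check each wooden tool ledge with the groove gauge towards both ends of its groove, first in the half nearer you and then in the far half: put the probe in the groove, push down until the foot sits flat on the ledge, hold it a moment and read the depth. Hang every ledge whose groove is at least 13 mm deep in both halves on the rack by its two keyhole slots, slid fully down onto the screws, one to a bay, and stand every other one upright on the floor of the plywood tray to go back to the router. Leave the gauge upright on its stand and do not disturb the other things on the table.

Things in the scene. Friction and masses are not known exactly. Their poses are not given: they have to be found in the camera images.
- ledge_a: wooden tool ledge, 140 mm long (own y), 44 mm thick (own x), 62 mm high (own z), about 0.24 kg; origin: centre of the underside; own +x points out of its back. All ledges are alike but for groove depth. They start upright on the mat, length roughly fore and aft, back to the left or the right. Ledge a or b is there, never both, leftmost in the row (highest y).
- ledge_b: like ledge_a. Groove of every ledge: along the middle of the top, 14 mm wide (own x -7 to 7 mm), 110 mm long (own y -55 to 55 mm), closed at both ends, flat floor. A finished ledge has it 15 mm deep all along; where the second router pass was missed, over one half of the length or all of it, it is 10 mm. Names do not tell which: gauge it.
- ledge_c: like ledge_a; c or d is there, never both, in the middle of the row. Keyholes of every ledge: two in the back, at own y = -45 and 45 mm. Entry opening 18 mm wide, 14 to 32 mm above the underside; from it a slot 9 mm wide runs up to 42 mm above the underside. The lip round the slot is 4 mm thick, the cavity 12 mm deep from the back face.
- ledge_d: like ledge_a; c or d is there, never both, in the middle of the row.
- ledge_e: like ledge_a; at most one of e and f is there, rightmost in the row (lowest y); in some runs neither.
- ledge_f: like ledge_a; at most one of e and f is there, rightmost in the row (lowest y); in some runs neither.
- mat: black rubber bench mat, 200 x 450 x 3 mm, fixed, on which the ledges stand about 140 mm apart; origin under its centre, its top 3 mm above the table.
- rack: low wooden hanging rack, fixed; front faces the robot (own -x). Origin on the table under the middle bay. Three bays 165 mm apart, each of two upright slats 24 mm wide, 90 mm apart, 142 mm high, front faces at own x = 10 mm. Between the slats of a bay a gap 66 mm wide, open 30 mm deep to the back rails (132 mm high). Foot board 18 mm high, reaches to own x = -45 mm.
- bay_0 (a point): left bay of the rack: where the origin of a ledge lies when it hangs there fully home, its axes parallel to the rack's (back on the slats); 86 mm above the table. The heads enter the openings with the ledge 16 mm higher.
- bay_1 (a point): the same for the middle bay. Screws: each slat has one round-headed screw standing out to the front, 125 mm above the table; head 12 mm across, 4 mm thick, its underside 6.5 mm off the slat, shank 6 mm.
- bay_2 (a point): the same for the right bay.
- tray_in (a point): centre of the inner floor of a fixed low plywood tray, left of the mat; floor 220 mm (own x) by 160 mm (own y), 8 mm above the table, walls 16 mm above the floor. Room for three upright ledges, each along own y, side by side 72 mm apart.
- gauge: groove gauge, 0.13 kg, upright on its stand at the start: steel foot plate 62 (own y) x 24 (own x) x 8 mm, on it a square barrel 26 x 26 mm from 8 to 64 mm above the underside, a dark button on top (to 74 mm). Origin: centre of the foot's underside. A 6 mm thick sprung probe stands 20 mm out of the underside. A white tick plate with a pointer is on its own -x face.
- gauge_foot (a point): centre of the underside of the gauge's foot plate, same point and axes as the gauge.
- probe (a joint): how far the gauge's probe is pushed in, m: 0 fully out (tip 20 mm below the foot), at most 0.018. With the foot flat on a ledge, groove depth = 0.020 minus this. Its spring pushes 1.5 N when out plus 0.15 N per mm, so the gauge does not sink flat by its own weight. The pointer rises as the probe goes in; ticks from below: 20, 15 (long), 10, 5 mm depth.
- stand: fixed dark wooden stand of the gauge: block 50 (own x) x 68 mm (own y), top 44 mm above the table, a 22 mm hole down its middle in which the probe hangs free. Origin on the table under its centre. The gauge starts with its axes parallel to the stand's.
- oilstone: bystander: grey sharpening stone, 50 x 150 x 24 mm, lying left of the tray.
- round_tin: bystander: round dark tin, 72 mm across, 24 mm high, behind the tray.
- white_case: bystander: off-white case, 82 x 99 x 35 mm, right of the rack.

How it is judged:
By the outcome, as a careful person would: the job done as asked, in the order asked, and still so for the second after the job is handed in, with the robot touching nothing.
Of ledge_a, ledge_b only 1 to 1 are there at a start; the rules pass over those that are not, and their reading is None.
Of ledge_c, ledge_d only 1 to 1 are there at a start; the rules pass over those that are not, and their reading is None.
Of ledge_e, ledge_f, tape_roll only 1 to 1 are there at a start; the rules pass over those that are not, and their reading is None.
At some moment in a run one of ledge_a, ledge_b, ledge_c, ledge_d, ledge_e, ledge_f may be knocked a few centimetres aside while the robot is not near it.
It also fails if it takes over 210 s, if anything falls off the work surface, if the arm or the gripper's body presses on something with over 40 N, if the wrist force passes 120 N, or if a joint passes its speed limit or range.

ROBOT

A 6-joint arm with a two-finger parallel gripper is mounted at the origin on a cart in front of the work surface, level with it; the furniture and walls round the work are solid. World frame = base frame: x ahead of the robot, y to its left, z up, the work surface at z = 0. Lengths are in mm, angles in degrees, forces in N, time in s.
With the tool pointing down it reaches from about 350 to 850 mm from the base axis. Payload 8.1 kg.
Tool frame: the origin (TCP) lies between the finger pads; the fingertips stand 25 mm ahead of it and the grasp point (between the pads) lies 6 mm ahead of it (r.tcp_to_tips is the distance from the TCP to the fingertips, in mm); z points along the fingers, y is the line along which they close (so a half turn about z gives the same grasp; the last joint's range is limited). The gripper opens to 85 mm and grips with 20 to 120 N. Pads are 22 mm wide; open, the fingers measure 114 mm over their backs; the gripper's body (76 mm by 85 mm) begins 54 mm behind the grasp point. The pads swing forward as they close: fully open they stand 13 mm farther back than shut.
Start: joints at [69.076, 7.471, 85.268, -0, 87.261, -4.893], TCP at [165.676, 576.677, 256.292] pointing down, gripper open.
Joint ranges: [-169.43, 169.43], [-51.17, 129.36], [1.28, 143.12], [-76.62, 256.62], [0, 156.53], [-152.29, 152.29]. Speed limits (degrees/s): [136.94, 136.94, 159.86, 180, 180, 180].

INTERFACE

Orientations are given as [roll, pitch, yaw] about the fixed x, y, z axes, in that order (R = Rz(yaw) Ry(pitch) Rx(roll)).
In Python, from bench import r gives the robot as it stands.
- The arm moves only by the tool apply_moves, never from a script. Its arguments are lists of equal length, an entry for each row: "angular": the turn, a rotation vector about the world's x, y, z in units of 8 degrees (1.0 is 8 degrees), a list of three; "travel": the shift along the world's x, y, z in units of 40 mm (1.0 is 40 mm), a list of three; "jaw": the opening, from 0 (shut) to 1 (fully open). A call has 1 to 20 rows; each row shifts and turns the commanded pose from where the row before left it; what a row does not reach is not made up. A row lasts 1/8 s, in which the tool goes at most 62.5 mm and 10.7 degrees, less where a joint would pass 70% of its speed; a pose out of reach is approached as far as the arm can. A call is refused whole if a number of a shift passes 1 or a number of a turn 1, either way. A call with a gripper value outside its range is refused whole. The fingers move at their own pace and stop on an object; "force" is the grip in N (left out, the last holds). Time passes only in rows, so rows that do not move let the fingers close. It gives the time, the measured TCP pose, the force, the opening and the grip force at its end, in the units of the state.
- r.sense(): the state, without advancing time (a new reading comes with each control period).
- r.snapshot(name): name is "scene" or "side" or "wrist"; returns a dict with "color" (400x640x3 uint8, red, green, blue), "fx", "fy", "cx", "cy" (pixels), "distortion" ([k1, k2, p1, p2, k3] as OpenCV has them; the pictures are not rectified), "R" (3x3) and "t" (3): a world point X has camera coordinates R X + t; the wrist camera has in their place "mount" (4x4, takes a point from camera to tool coordinates, whose origin is the TCP and whose axes are the flange's). Camera axes: x right, y down, z forward; pixel columns grow to the right and rows downward; lengths in mm; the calibration is good to about 2 mm. A picture is of the moment at which its call begins: read the wrist's pose just before it. There is no depth.
- r.hand_in(): hands the job in; it is judged then, once.
The state is a dict: "time": time; "joint_pos": joint angles; "qd": joint speeds; "joint_efforts": joint torques, N m; "tool_pos": TCP position; "tcp_rot": TCP orientation; "ft_force": force on the tool from outside, world axes, zero at the start; "wrist_torque": the same for the moment, N m; "finger_gap": finger opening in mm; "grip_force": force on a finger pad.
Only numpy, scipy, OpenCV 4.12 (cv2) and the standard library are available. Lean on these libraries where they do the work, as an engineer would, in place of code of your own. Each camera call takes 0.05 s, during which the arm holds its last target. There are 200 camera calls.

## Working session

There is one attempt and no reset: what is moved stays moved. The work goes in short steps, Python scripts to look and compute and a tool call to move; the robot and the scene stay as the last step left them, time stands still between calls to the robot, and variables do not carry over. Pictures are saved under pics/ and viewed, at most 14 in all, crops included, and the job is handed in when it is done.

Besides the shell and the picture viewer there is one more tool, called after "Request:" as name(argument=value, ...) on one line, values as JSON. apply_moves: Moves the arm, as the interface text tells. Its arguments: {"type":"object","properties":{"angular":{"type":"array"},"travel":{"type":"array"},"jaw":{"type":"array"},"force":{"type":"number"}},"required":["angular","travel","jaw"]}

```bash
ls; mkdir -p pics; python3 - <<'E'
from bench import r
import cv2,numpy as np
for n in("scene","side"):
    s=r.snapshot(n); cv2.imwrite(f"pics/{n}0.png",s["color"][:,:,::-1])
    print(n,s["fx"],s["fy"],s["cx"],s["cy"],s["distortion"],np.round(-np.array(s["R"]).T@s["t"]),np.round(s["R"],3).tolist())
s=r.snapshot("wrist");print(np.round(s["mount"],3).tolist(),s["fx"]); cv2.imwrite("pics/wrist0.png",s["color"][:,:,::-1])
print(r.sense())
E
```

```text
pics
scene 362.2864549080996 362.2864549080996 319.942070400227 200.64780937383534 [-0.04261139  0.          0.          0.          0.        ] [ -51. -687.  708.] [[0.79, -0.613, 0.019], [-0.312, -0.428, -0.848], [0.528, 0.664, -0.529]]
side 466.37725334975994 466.37725334975994 320.6804292801315 197.208075362147 [-0.12735327  0.          0.          0.          0.        ] [ 527. 1665.  819.] [[-1.0, -0.011, -0.011], [0.005, 0.428, -0.904], [0.015, -0.904, -0.428]]
[[0.0, -0.961, -0.275, 69.755], [1.0, -0.0, 0.001, 1.059], [-0.001, -0.275, 0.961, -118.761], [0.0, 0.0, 0.0, 1.0]] 350.7587278431502
{'time': 0.15, 'joint_pos': array([ 6.90730309e+01,  7.50582998e+00,  8.53170367e+01,  6.85764851e-04,
        8.72617405e+01, -4.89352860e+00]), 'qd': array([-0.12821786, -0.21968354, -0.16934177,  0.05506903, -0.04436817,
       -0.04347465]), 'joint_efforts': array([ 4.91887567e-04, -5.70055962e+01, -5.01163208e+01, -2.66430798e-04,
        9.36981261e-03,  7.23686003e-05]), 'tool_pos': array([165.55415585, 576.28929584, 255.45845429]), 'tcp_rot': array([-1.79915760e+02, -7.89980205e-03,  1.63966520e+02]), 'ft_force': array([-0.1736836 ,  0.37033239, -0.21998993]), 'wrist_torque': array([-0.03708338,  0.01918174, -0.01412343]), 'grip_force': 0.0, 'finger_gap': 85.22118200047984}
```

View pics/scene0.png

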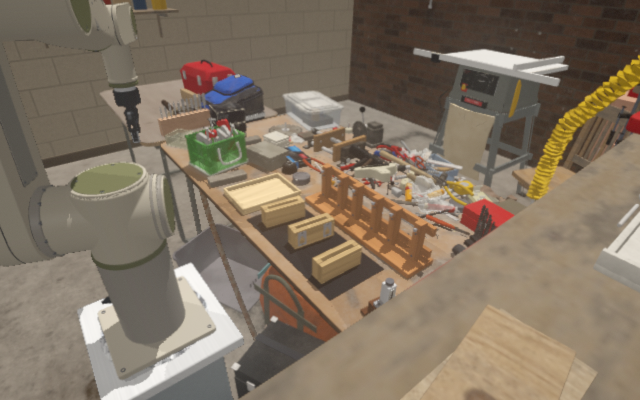

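View pics/side0.png

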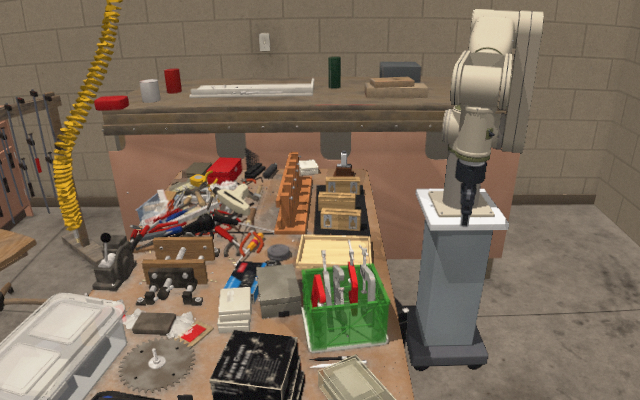

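```bash
cat > h.py <<'E'
from bench import r
import cv2,numpy as np
from scipy.spatial.transform import Rotation as Ro
from scipy.optimize import least_squares
def cam(n):
    """snapshot -> (image bgr, K, dist, R, t)"""
    st=r.sense(); s=r.snapshot(n)
    K=np.array([[s["fx"],0,s["cx"]],[0,s["fy"],s["cy"]],[0,0,1.]])
    if n=="wrist":
        T=np.eye(4);T[:3,:3]=Ro.from_euler('xyz',st['tcp_rot'],degrees=True).as_matrix();T[:3,3]=st['tool_pos']
        W=np.linalg.inv(T@np.array(s["mount"]));R,t=W[:3,:3],W[:3,3]
    else: R,t=np.array(s["R"]),np.array(s["t"])
    return s["color"][:,:,::-1].copy(),K,np.array(s["distortion"]),R,t
def save(n,c,name): 
    cv2.imwrite(f"pics/{name}.png",c[0]); np.savez(f"pics/{name}.npz",K=c[1],d=c[2],R=c[3],t=c[4])
def load(name):
    z=np.load(f"pics/{name}.npz");return cv2.imread(f"pics/{name}.png"),z["K"],z["d"],z["R"],z["t"]
def p2w(c,px,z):
    n=cv2.undistortPoints(np.array(px,float).reshape(-1,1,2),c[1],c[2])[:,0]
    d=np.c_[n,np.ones(len(n))]@c[3]; o=-c[3].T@c[4]
    return o+d*((np.broadcast_to(z,len(n))-o[2])/d[:,2])[:,None]
def w2p(c,X): return cv2.projectPoints(np.array(X,float).reshape(-1,3),cv2.Rodrigues(c[3])[0],c[4],c[1],c[2])[0][:,0]
def crop(img,x0,y0,x1,y1,k,name): cv2.imwrite(f"pics/{name}.png",cv2.resize(img[y0:y1,x0:x1],None,fx=k,fy=k,interpolation=cv2.INTER_CUBIC))
def st():
    s=r.sense();print(round(s['time'],2),np.round(s['tool_pos'],1),np.round(s['tcp_rot'],2),'F',np.round(s['ft_force'],1),'gap',round(s['finger_gap'],1),round(s['grip_force'],1),'q',np.round(s['joint_pos'],1))
E
python3 - <<'E'
from h import *
c=cam("scene");save("scene",c,"s1")
crop(c[0],210,160,450,330,3.3,"s1c")
print(np.round(p2w(c,[[283,205],[311,224],[337,252],[387,293],[262,192],[347,170],[425,270]],[65,65,65,50,8,130,18])))
E
```

```text
[[ 476.  169.   65.]
 [ 486.   29.   65.]
 [ 465. -118.   65.]
 [ 476. -297.   50.]
 [ 508.  368.    8.]
 [ 726.  142.  130.]
 [ 650. -283.   18.]]
```

View pics/s1c.png

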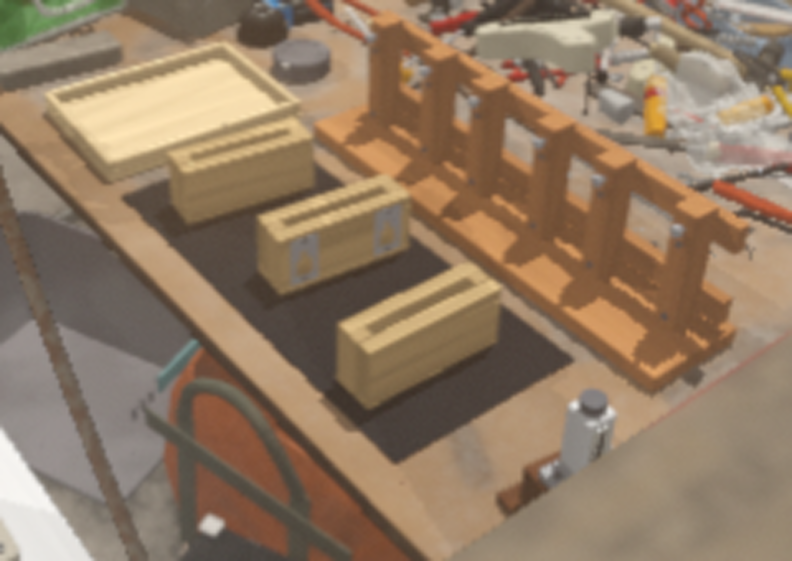

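Request:
apply_moves(angular=[[0,0,0.2],[0,0,0.2],[0,0,0.2],[0,0,0.2],[0,0,0.2],[0,0,0.2],[0,0,0.2],[0,0,0.2],[0,0,0.2],[0,0,0.2],[0,0,0],[0,0,0],[0,0,0]], travel=[[0.64,-0.94,0.24],[0.64,-0.94,0.24],[0.64,-0.94,0.24],[0.64,-0.94,0.24],[0.64,-0.94,0.24],[0.64,-0.94,0.24],[0.64,-0.94,0.24],[0.64,-0.94,0.24],[0.64,-0.94,0.24],[0.64,-0.94,0.24],[0,0,0],[0,0,0],[0,0,0]], jaw=[1,1,1,1,1,1,1,1,1,1,1,1,1])

```text
time: 1.82
tool_pos: [421.0, 201.6, 351.9]
tcp_rot: [180.0, -0.0, -180.0]
ft_force: [0.1, 0.5, 0.4]
finger_gap: 85.2
grip_force: 0.0
```

```bash
python3 -c "
from h import *
st();c=cam('wrist');save('',c,'w1')"
```

```text
1.82 [421.  201.6 351.9] [ 1.8000e+02 -4.0000e-02 -1.7996e+02] F [0.1 0.5 0.4] gap 85.2 0.0 q [ 19.3 -14.5  96.5   0.   98.1 -70.8]
```

Request:
apply_moves(angular=[[0,0,0],[0,0,0],[0,0,0],[0,0,0],[0,0,0],[0,0,0],[0,0,0],[0,0,0],[0,0,0],[0,0,0],[0,0,0],[0,0,0]], travel=[[0,-1,0],[0,-1,0],[0,-1,0],[0,-1,0],[0,-1,0],[0,-1,0],[0,-1,0],[0,-1,0],[0,-1,0],[0,0,0],[0,0,0],[0,0,0]], jaw=[1,1,1,1,1,1,1,1,1,1,1,1])

```text
time: 3.38
tool_pos: [421.9, -158.1, 352.3]
tcp_rot: [180.0, 0.0, -179.9]
ft_force: [-0.7, -0.3, 0.1]
finger_gap: 85.1
grip_force: 0.0
```

```bash
python3 -c "
from h import *
st();c=cam('wrist');save('',c,'w2')
a=load('w1')[0]; cv2.imwrite('pics/w12.png',cv2.resize(np.vstack([a,c[0]]),None,fx=.75,fy=.75,interpolation=cv2.INTER_AREA))"
```

```text
3.38 [ 421.9 -158.1  352.3] [ 1.7999e+02  1.0000e-02 -1.7993e+02] F [-0.7 -0.3  0.1] gap 85.1 0.0 q [ -27.1  -17.1   98.6    0.    98.5 -117.2]
```

View pics/w12.png

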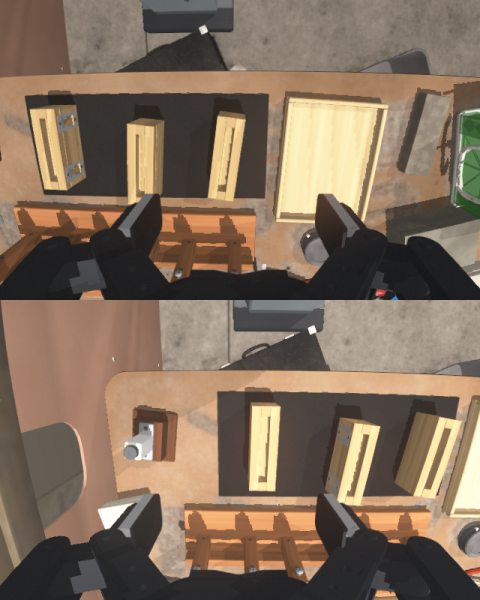

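```bash
cat >> h.py <<'E'
def box(x,y,yaw,dx,dy,z0,z1):
    c,s=np.cos(np.radians(yaw)),np.sin(np.radians(yaw))
    return np.array([[x+c*a*dx/2-s*b*dy/2,y+s*a*dx/2+c*b*dy/2,z] for a in(-1,1) for b in(-1,1) for z in(z0,z1)])
def wood(img):
    h=cv2.cvtColor(img,cv2.COLOR_BGR2HSV)
    return cv2.inRange(h,(12,60,95),(35,255,255))
def fitbox(c,g,dims,mask,roi=45):
    """silhouette fit; g=(x,y,yaw); dims=(dx,dy,z0,z1)"""
    k=4
    hull=w2p(c,box(*g,*dims)); lo=np.maximum(hull.min(0)-roi,0).astype(int); hi=np.minimum(hull.max(0)+roi,[640,400]).astype(int)
    M=cv2.resize(mask[lo[1]:hi[1],lo[0]:hi[0]],None,fx=k,fy=k,interpolation=cv2.INTER_LINEAR)>127
    def cost(p):
        q=(w2p(c,box(*p,*dims))-lo+.5)*k-.5
        P=np.zeros(M.shape,np.uint8);cv2.fillConvexPoly(P,cv2.convexHull(np.round(q*16).astype(np.int32)),1,shift=4)
        P=P>0
        return 1-(P&M).sum()/(P|M).sum()
    from scipy.optimize import minimize
    best=None
    for dy in(-12,0,12):
      for dw in (-6,0,6):
        s0=np.array(g)+[0,dy,dw]
        m=minimize(cost,s0,method='Nelder-Mead',options=dict(initial_simplex=s0+np.array([[0,0,0],[10,0,0],[0,10,0],[0,0,5]]),xatol=.05,fatol=1e-5))
        if best is None or m.fun<best.fun: best=m
    return best.x,1-best.fun
LED=(140-96,140,3,65)
E
python3 - <<'E'
from h import *
for n in("w1","w2"):
    c=load(n);m=wood(c[0])
    h=cv2.cvtColor(c[0],cv2.COLOR_BGR2HSV)
    if n=="w1":
        for p in[(193,200),(305,200),(440,200),(180,285),(100,150),(420,60),(300,110)]:print(p,h[p[1],p[0]])
    for g in[(476,169,0),(486,29,0),(465,-118,0)]:
        g=(g[0],g[1],90)
        print(n,g,[np.round(v,2) for v in fitbox(c,g,LED,m,roi=12)])
# masks side by side with edges
    cv2.imwrite(f"pics/m{n}.png",m)
a=cv2.imread("pics/mw1.png");b=cv2.imread("pics/mw2.png");cv2.imwrite("pics/mm.png",cv2.resize(np.vstack([a,b]),None,fx=.6,fy=.6))
E
```

```text
(193, 200) [ 18 106 232]
(305, 200) [ 19 104 234]
(440, 200) [ 23  72 252]
(180, 285) [  0   7 107]
(100, 150) [ 16  81 141]
(420, 60) [ 14  42 141]
(300, 110) [ 14  94 193]
w1 (476, 169, 90) [array([489.44, 181.27,  82.21]), np.float64(0.88)]
w1 (486, 29, 90) [array([494.16,  39.78,  83.27]), np.float64(0.83)]
w1 (465, -118, 90) [array([ 472.14, -152.96,   82.97]), np.float64(0.63)]
w2 (476, 169, 90) [array([483.53, 184.83,  81.9 ]), np.float64(0.76)]
w2 (486, 29, 90) [array([493.96,  41.99,  83.96]), np.float64(0.81)]
w2 (465, -118, 90) [array([ 466.59, -115.05,   88.78]), np.float64(0.93)]
```

View pics/mm.png

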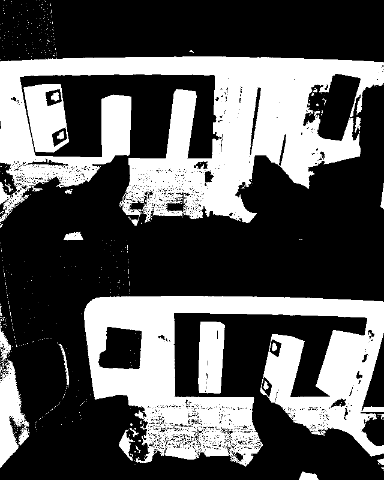

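```bash
python3 - <<'E'
from h import *
T=(44,140,64.9,65)
for n in("w1","w2"):
    c=load(n);h=cv2.cvtColor(c[0],cv2.COLOR_BGR2HSV)
    tb=h[150:170,475:500].reshape(-1,3).mean(0) if n=="w1" else h[160:180,260:280].reshape(-1,3).mean(0)
    print(n,"table",tb)
    for g in[(488,182,82),(494,41,84),(467,-116,88)]:
        q=w2p(c,box(*g,30,120,65,65));M=np.zeros((400,640),np.uint8);cv2.fillConvexPoly(M,cv2.convexHull(q.astype(np.int32)),1)
        v=h[M>0];print(np.percentile(v[:,2],[10,30,50,90]),np.percentile(v[:,1],[10,50,90]),end=' ')
        for vt in (190,205):
            m=cv2.inRange(h,(10,50,vt),(35,255,255));m=cv2.morphologyEx(m,cv2.MORPH_CLOSE,np.ones((15,15)))
            print(vt,[np.round(x,2) for x in fitbox(c,g,T,m,roi=12)],end=' ')
        print()
E
```

```text
w1 table [ 22.04   76.914 247.356]
[162.4 235.  238.  245. ] [ 98. 103. 110.] 190 [array([482.61, 182.1 ,  82.08]), np.float64(0.92)] 205 [array([482.68, 182.19,  82.17]), np.float64(0.96)] 
[146. 231. 235. 242.] [ 99. 104. 109.] 190 [array([493.81,  40.89,  83.13]), np.float64(0.88)] 205 [array([493.83,  40.54,  83.12]), np.float64(0.88)] 
[133. 185. 234. 243.] [ 99. 105. 110.] 190 [array([ 466.31, -116.45,   88.8 ]), np.float64(0.84)] 205 [array([ 466.96, -116.48,   88.89]), np.float64(0.96)] 
w2 table [ 13.925   73.9275 198.07  ]
[131. 140. 251. 254.] [ 73.   85.5 108. ] 190 [array([482.51, 184.32,  82.13]), np.float64(0.59)] 205 [array([482.48, 184.2 ,  82.33]), np.float64(0.74)] 
[126. 222. 253. 254.] [ 71.  80. 108.] 190 [array([493.8 ,  41.82,  84.23]), np.float64(0.78)] 205 [array([493.84,  41.9 ,  84.34]), np.float64(0.78)] 
[167.2 253.  254.  254. ] [ 67.  76. 109.] 190 [array([ 466.1 , -115.66,   88.71]), np.float64(0.87)] 205 [array([ 466.32, -115.68,   88.76]), np.float64(0.87)]
```

```bash
python3 - <<'E'
from h import *
c=load("w2");print(np.round(p2w(c,[[175,203]],118)))
crop(c[0],120,120,280,260,4,"g1")
E
```

```text
[[ 455. -308.  118.]]
```

View pics/g1.png

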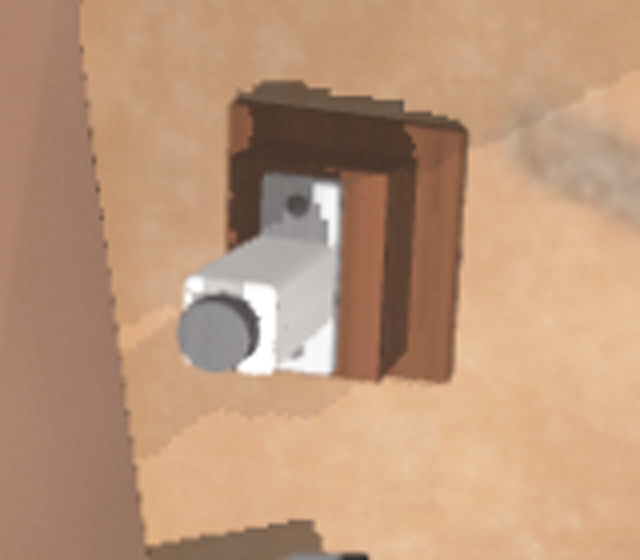

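```bash
python3 - <<'E'
from h import *
c=load("w2")
f=lambda P:[(x/4+120-.375,y/4+120-.375) for x,y in P]
print(np.round(p2w(c,f([(263,175),(340,180),(335,373)]),52),1))
print(np.round(p2w(c,f([(385,172),(380,380)]),44),1))
print(np.round(p2w(c,f([(218,333)]),118),1))
print(np.round(p2w(c,f([(277,287),(272,372),(186,283)]),108),1))
E
```

```text
[[ 424.  -318.    52. ]
 [ 425.7 -294.2   52. ]
 [ 487.3 -301.2   52. ]]
[[ 424.6 -282.5   44. ]
 [ 492.2 -289.4   44. ]]
[[ 455.  -309.2  118. ]]
[[ 445.  -295.7  108. ]
 [ 469.  -299.5  108. ]
 [ 443.8 -320.8  108. ]]
```

Request:
apply_moves(angular=[[0,0,-1],[0,0,-1],[0,0,-1],[0,0,-1],[0,0,-1],[0,0,-1],[0,0,-1],[0,0,-1],[0,0,-1],[0,0,-1],[0,0,-1],[0,0,-1],[0,0,0],[0,0,0],[0,0,0]], travel=[[0.07,-0.315,-0.33],[0.07,-0.315,-0.33],[0.07,-0.315,-0.33],[0.07,-0.315,-0.33],[0.07,-0.315,-0.33],[0.07,-0.315,-0.33],[0.07,-0.315,-0.33],[0.07,-0.315,-0.33],[0.07,-0.315,-0.33],[0.07,-0.315,-0.33],[0.07,-0.315,-0.33],[0.07,-0.315,-0.33],[0,0,0],[0,0,0],[0,0,0]], jaw=[1,1,1,1,1,1,1,1,1,1,1,1,1,1,1])

```text
time: 5.3
tool_pos: [455.7, -310.2, 194.8]
tcp_rot: [179.9, 0.0, 84.1]
ft_force: [-0.7, -0.6, 1.2]
finger_gap: 85.6
grip_force: 0.0
```

```bash
python3 -c "
from h import *
st();c=cam('wrist');save('',c,'w3');crop(c[0],120,0,520,400,1.5,'w3c')"
```

```text
5.3 [ 455.7 -310.2  194.8] [1.7994e+02 4.0000e-02 8.4110e+01] F [-0.7 -0.6  1.2] gap 85.6 0.0 q [-39.6   2.   97.5   0.   80.4 -33.7]
```

View pics/w3c.png

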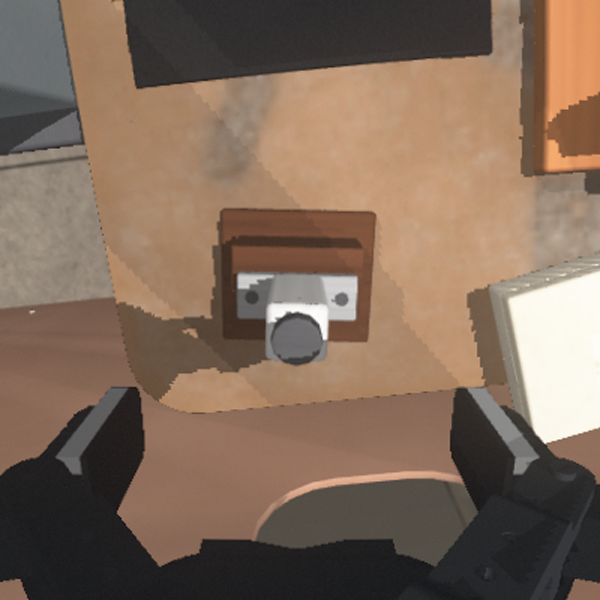

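```bash
python3 - <<'E'
from h import *
c=load("w3")
f=lambda P:[(x/1.5+120-.17,y/1.5-.17) for x,y in P]
print(np.round(p2w(c,f([(297,338)]),118),1), np.round(p2w(c,f([(237,274),(357,273),(357,322),(236,320)]),52),1))
print(np.round(p2w(c,f([(268,306),(327,305),(326,361),(267,363)]),108),1))
E
```

```text
[[ 456.2 -309.5  118. ]] [[ 427.1 -295.5   52. ]
 [ 487.9 -301.3   52. ]
 [ 486.  -327.4   52. ]
 [ 423.2 -319.8   52. ]]
[[ 445.6 -298.1  108. ]
 [ 469.5 -300.1  108. ]
 [ 467.  -324.5  108. ]
 [ 442.2 -322.8  108. ]]
```

Request:
apply_moves(angular=[[0,0,0],[0,0,0],[0,0,0],[0,0,0],[0,0,0],[0,0,0],[0,0,0],[0,0,0],[0,0,0],[0,0,0],[0,0,0],[0,0,0],[0,0,0],[0,0,0],[0,0,0],[0,0,0]], travel=[[0,0,-0.43],[0,0,-0.43],[0,0,-0.43],[0,0,-0.43],[0,0,-0.43],[0,0,-0.43],[0,0,0],[0,0,0],[0,0,0],[0,0,0],[0,0,0],[0,0,0],[0,0,0],[0,0,0],[0,0,0],[0,0,0]], jaw=[1,1,1,1,1,1,1,0.25,0.25,0.25,0.25,0.25,0.25,0.25,0.25,0.25], force=60)

```text
time: 7.35
tool_pos: [455.8, -310.9, 91.5]
tcp_rot: [179.9, 0.0, 84.0]
ft_force: [0.1, -0.5, 6.2]
finger_gap: 25.2
grip_force: 59.4
```

Request:
apply_moves(angular=[[0,0,0],[0,0,0],[0,0,0],[0,0,0],[0,0,0],[0,0,0],[0,0,-0.25],[0,0,0],[0,0,0],[0,0,0],[0,0,0],[0,0,0],[0,0,0],[0,0,0],[0,0,0],[0,0,0],[0,0,0],[0,0,0],[0,0,0]], travel=[[0,0,0.3],[0,0,0.6],[0,0,0.6],[0,0,0.6],[0,0,0.6],[0.05,0.5,0],[0.05,0.94,0],[0.05,0.94,0],[0.05,0.94,0],[0.05,0.94,0],[0.05,0.94,0],[0.05,0.94,0],[0.05,0.94,0],[0.05,0.94,0],[0.05,0.94,0],[0.05,0.94,0],[0.05,0.4,0],[0,0,0],[0,0,0]], jaw=[0.2,0.2,0.2,0.2,0.2,0.2,0.2,0.2,0.2,0.2,0.2,0.2,0.2,0.2,0.2,0.2,0.2,0.2,0.2])

```text
time: 9.72
tool_pos: [478.9, 100.8, 198.3]
tcp_rot: [-180.0, 0.0, 82.0]
ft_force: [-0.7, -1.0, -0.7]
finger_gap: 25.5
grip_force: 58.8
```

```bash
cat >> h.py <<'E'
def look(name,g,vts=(190,205,215)):
    st();c=cam("wrist");save("",c,name);h=cv2.cvtColor(c[0],cv2.COLOR_BGR2HSV)
    for vt in vts:
        m=cv2.inRange(h,(10,50,vt),(35,255,255));m=cv2.morphologyEx(m,cv2.MORPH_CLOSE,np.ones((25,25)))
        x,s=fitbox(c,g,(44,140,64.9,65),m,roi=10);print(vt,np.round(x,2),round(s,3))
    return c
def halves(x,y,yaw,d=36):
    a=np.radians(yaw);u=np.array([np.sin(a),-np.cos(a)])*np.sign(np.sin(a))
    print("near",np.round([x,y]-d*u,1),"far",np.round([x,y]+d*u,1))
E
python3 -c "
from h import *
look('w4',(482.6,182.1,82.1))"
```

```text
9.72 [478.9 100.8 198.3] [-1.7996e+02  4.0000e-02  8.1960e+01] F [-0.7 -1.  -0.7] gap 25.5 58.8 q [  5.9  -7.8 106.7  -0.   81.2  13.9]
190 [488.96 181.77  81.98] 0.88
205 [482.69 182.3   81.83] 0.888
215 [481.39 182.49  81.81] 0.888
```

View pics/w4.png

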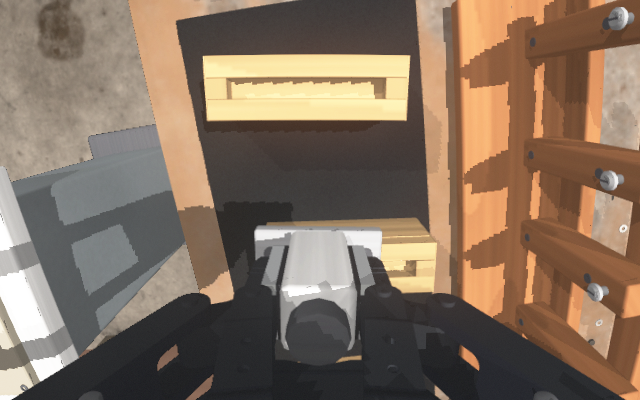

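```bash
python3 - <<'E'
from h import *
c=load("w4")
P=p2w(c,[(203,54.5),(410.5,54.5),(408,121),(206.5,121.5)],65);print(np.round(P,1),P.mean(0))
G=p2w(c,[(226,77.5),(388,77.5),(387,100),(227,100)],65);print(np.round(G,1),G.mean(0))
d=P[1]+P[2]-P[0]-P[3];print(np.degrees(np.arctan2(d[0],-d[1])))
print(np.round(p2w(c,[(617,18),(609,180),(597,292)],125),1))
E
```

```text
[[416.2 214.1  65. ]
 [555.9 194.   65. ]
 [550.5 149.7  65. ]
 [409.1 169.5  65. ]] [482.93294323 181.82904567  65.        ]
[[428.9 196.7  65. ]
 [539.2 181.   65. ]
 [537.  166.   65. ]
 [426.6 181.8  65. ]] [482.93686752 181.37625275  65.        ]
81.93758097163689
[[656.1 196.5 125. ]
 [655.1 105.9 125. ]
 [655.   29.8 125. ]]
```

Request:
apply_moves(angular=[[0,0,0],[0,0,0],[0,0,0],[0,0,0],[0,0,0],[0,0,0],[0,0,0],[0,0,0],[0,0,0]], travel=[[-0.263,0.716,0],[-0.263,0.716,0],[-0.263,0.716,0],[0,0,-0.5],[0,0,-0.5],[0,0,-0.5],[0,0,0],[0,0,0],[0,0,0]], jaw=[0.2,0.2,0.2,0.2,0.2,0.2,0.2,0.2,0.2])

```text
time: 10.9
tool_pos: [448.5, 187.4, 139.9]
tcp_rot: [179.9, -0.0, 81.9]
ft_force: [0.3, -0.8, -0.9]
finger_gap: 25.4
grip_force: 58.8
```

```bash
cat >> h.py <<'E'
def force(n=5):
    F=[]
    for i in range(n):
        s=r.sense();F.append([*s['ft_force'],*(10*s['wrist_torque'])]);r.snapshot("side")
    F=np.array(F);st();print("F",np.round(F.mean(0),2),"sd",np.round(F.std(0),2))
E
python3 -c "
from h import *
force()"
```

```text
11.15 [448.  187.5 139.1] [ 1.7996e+02 -2.0000e-02  8.1970e+01] F [ 0.9 -0.2 -2. ] gap 25.6 58.8 q [ 16.7  -5.3 110.8  -0.   74.5  24.7]
F [ 0.25 -0.3  -1.28  0.23 -0.05  0.11] sd [0.59 0.46 0.35 0.15 0.14 0.2 ]
```

Request:
apply_moves(angular=[[0,0,0],[0,0,0],[0,0,0],[0,0,0],[0,0,0]], travel=[[0,0,-0.22],[0,0,-0.22],[0,0,0],[0,0,0],[0,0,0]], jaw=[0.2,0.2,0.2,0.2,0.2])

```text
time: 11.78
tool_pos: [447.9, 187.5, 121.4]
tcp_rot: [180.0, -0.0, 82.0]
ft_force: [-0.6, -0.1, -1.6]
finger_gap: 25.5
grip_force: 58.8
```

```bash
python3 -c "
from h import *
force()"
```

```text
12.03 [447.8 187.4 121.3] [ 1.7998e+02 -1.0000e-02  8.1970e+01] F [-0.2 -0.8 -1.5] gap 25.4 58.8 q [ 16.7  -4.1 111.6  -0.   72.5  24.7]
F [ 0.05 -0.13 -1.19  0.01  0.09  0.08] sd [0.53 0.68 0.22 0.26 0.19 0.14]
```

Request:
apply_moves(angular=[[0,0,0],[0,0,0],[0,0,0]], travel=[[0,0,-0.15],[0,0,0],[0,0,0]], jaw=[0.2,0.2,0.2])

```text
time: 12.4
tool_pos: [447.7, 187.4, 115.1]
tcp_rot: [-180.0, 0.0, 82.0]
ft_force: [0.1, -0.4, 1.1]
finger_gap: 25.3
grip_force: 59.1
```

```bash
python3 -c "
from h import *
force(4)"
```

```text
12.6 [447.7 187.4 115.2] [-180.      0.     81.97] F [0.4 0.7 0.2] gap 25.1 59.1 q [ 16.7  -3.7 111.9  -0.   71.8  24.7]
F [-0.27 -0.06  0.96 -0.37  0.45 -0.06] sd [0.43 0.36 0.51 0.3  0.21 0.18]
```

Request:
apply_moves(angular=[[0,0,0],[0,0,0],[0,0,0]], travel=[[0,0,-0.06],[0,0,-0.05],[0,0,0]], jaw=[0.2,0.2,0.2])

```text
time: 12.98
tool_pos: [447.9, 187.5, 112.5]
tcp_rot: [180.0, -0.0, 82.0]
ft_force: [-10.1, -3.0, 18.7]
finger_gap: 25.4
grip_force: 61.3
```

```bash
python3 -c "
from h import *
force(4)"
```

```text
13.18 [447.9 187.5 112.5] [179.98  -0.    81.98] F [-9.9 -2.1 17.5] gap 25.4 61.3 q [ 16.7  -3.5 112.   -0.   71.5  24.7]
F [-9.44 -2.8  18.88 -5.71 16.13 -0.34] sd [0.38 0.23 0.18 0.36 0.42 0.36]
```

Request:
apply_moves(angular=[[0,0,0],[0,0,0],[0,0,0],[0,0,0],[0,0,0],[0,0,0],[0,0,0],[0,0,0],[0,0,0],[0,0,0],[0,0,0]], travel=[[0,0,0],[0,0,0],[0,0,0],[0,0,0.5],[0,0,0.5],[0.885,-0.135,0],[0.885,-0.135,0],[0,0,-0.4],[0,0,-0.38],[0,0,0],[0,0,0]], jaw=[0.2,0.2,0.2,0.2,0.2,0.2,0.2,0.2,0.2,0.2,0.2])

```text
time: 14.55
tool_pos: [517.8, 176.8, 119.4]
tcp_rot: [-180.0, 0.0, 82.0]
ft_force: [-0.5, 1.0, -0.6]
finger_gap: 25.5
grip_force: 59.5
```

```bash
python3 -c "
from h import *
force(5)"
```

```text
14.8 [518.8 176.7 120.1] [ 1.7995e+02 -2.0000e-02  8.1980e+01] F [ 0.2  0.9 -1.1] gap 25.5 59.5 q [ 13.5   5.6 101.9  -0.   72.4  21.5]
F [-0.01  0.28 -0.76 -0.22  0.05 -0.05] sd [0.47 0.72 0.18 0.14 0.13 0.3 ]
```

Request:
apply_moves(angular=[[0,0,0],[0,0,0],[0,0,0]], travel=[[0,0,-0.12],[0,0,0],[0,0,0]], jaw=[0.2,0.2,0.2])

```text
time: 15.18
tool_pos: [518.6, 176.6, 114.8]
tcp_rot: [180.0, -0.0, 82.0]
ft_force: [-0.2, -0.2, -0.4]
finger_gap: 25.4
grip_force: 59.5
```

```bash
python3 -c "
from h import *
force(4)"
```

```text
15.38 [518.6 176.6 114.8] [179.99  -0.    81.97] F [0.1 0.2 0.7] gap 25.3 59.5 q [ 13.4   6.  102.1   0.   71.9  21.5]
F [-0.18  0.38  0.43  0.09 -0.28 -0.32] sd [0.38 0.66 0.52 0.12 0.21 0.27]
```

Request:
apply_moves(angular=[[0,0,0],[0,0,0],[0,0,0],[0,0,0],[0,0,0],[0,0,0]], travel=[[0,0,-0.06],[0,0,-0.05],[0,0,0],[0,0,0],[0,0,0],[0,0,0]], jaw=[0.2,0.2,0.2,0.2,0.2,0.2])

```text
time: 16.12
tool_pos: [518.8, 176.8, 112.5]
tcp_rot: [180.0, -0.0, 82.0]
ft_force: [-9.0, -2.2, 19.3]
finger_gap: 25.3
grip_force: 62.1
```

```bash
python3 -c "
from h import *
force(4)"
```

```text
16.32 [518.8 176.7 112.5] [ 1.7996e+02 -1.0000e-02  8.1980e+01] F [-8.1 -3.3 19. ] gap 25.6 62.1 q [ 13.5   6.2 102.2  -0.   71.6  21.5]
F [-9.15 -1.78 19.36 -4.43 16.99 -0.37] sd [0.15 0.49 0.35 0.35 0.15 0.16]
```

Request:
apply_moves(angular=[[0,0,0],[0,0,0],[0,0,0],[0,0,0],[0,0,0],[0,0,0],[0,0,0],[0,0,0],[0,0,0],[0,0,0],[0,0,0]], travel=[[0,0,0.75],[0,0,0.75],[0,0,0.75],[-0.117,-0.9,0],[-0.117,-0.9,0],[-0.117,-0.9,0],[-0.117,-0.9,0],[-0.117,-0.9,0],[-0.117,-0.9,0],[0,0,0],[0,0,0]], jaw=[0.2,0.2,0.2,0.2,0.2,0.2,0.2,0.2,0.2,0.2,0.2])

```text
time: 17.7
tool_pos: [490.2, -39.1, 199.9]
tcp_rot: [-180.0, -0.0, 81.9]
ft_force: [0.8, 0.8, -1.7]
finger_gap: 25.9
grip_force: 59.3
```

```bash
python3 -c "
from h import *
c=look('w5',(494,41,83.5))
cv2.imwrite('pics/w5c.png',c[0][20:260,60:])"
```

```text
17.7 [490.2 -39.1 199.9] [-1.7996e+02 -2.0000e-02  8.1930e+01] F [ 0.8  0.8 -1.7] gap 25.9 59.3 q [-10.6  -7.5 106.2   0.   81.4  -2.5]
190 [499.92  40.42  83.94] 0.922
205 [494.63  41.01  83.98] 0.934
215 [494.55  41.06  84.01] 0.933
```

View pics/w5c.png

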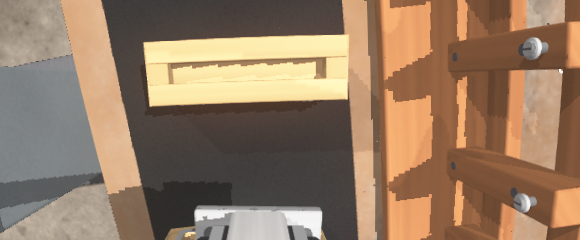

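Request:
apply_moves(angular=[[0,0,0.25],[0,0,0],[0,0,0],[0,0,0],[0,0,0],[0,0,0],[0,0,0],[0,0,0],[0,0,0],[0,0,0]], travel=[[-0.262,0.698,0],[-0.262,0.698,0],[-0.262,0.698,0],[0,0,-0.5],[0,0,-0.5],[0,0,-0.5],[0,0,-0.3],[0,0,-0.2],[0,0,0],[0,0,0]], jaw=[0.2,0.2,0.2,0.2,0.2,0.2,0.2,0.2,0.2,0.2])

```text
time: 19.0
tool_pos: [459.5, 44.4, 121.0]
tcp_rot: [179.9, -0.0, 84.0]
ft_force: [0.6, -0.3, -1.2]
finger_gap: 25.2
grip_force: 59.4
```

```bash
python3 -c "
from h import *
force(5)"
```

```text
19.25 [459.3  44.3 120.7] [ 1.7996e+02 -1.0000e-02  8.3960e+01] F [ 0.4 -1.  -1. ] gap 25.9 59.4 q [ -0.9  -8.1 115.3   0.   72.7   5.2]
F [ 0.36  0.43 -1.06  0.09 -0.17 -0.29] sd [0.31 0.57 0.27 0.17 0.43 0.18]
```

Request:
apply_moves(angular=[[0,0,0],[0,0,0],[0,0,0]], travel=[[0,0,-0.12],[0,0,0],[0,0,0]], jaw=[0.2,0.2,0.2])

```text
time: 19.62
tool_pos: [459.1, 44.3, 115.6]
tcp_rot: [180.0, 0.0, 84.0]
ft_force: [0.0, -1.3, 0.5]
finger_gap: 25.5
grip_force: 59.5
```

```bash
python3 -c "
from h import *
force(5)"
```

```text
19.88 [459.1  44.3 115.6] [179.99   0.    83.97] F [ 0.8 -0.   0.5] gap 25.3 59.5 q [ -0.9  -7.7 115.6  -0.   72.1   5.2]
F [ 0.04 -0.37  0.5  -0.17 -0.35 -0.05] sd [0.18 0.61 0.59 0.19 0.13 0.31]
```

Request:
apply_moves(angular=[[0,0,0],[0,0,0],[0,0,0],[0,0,0],[0,0,0],[0,0,0],[0,0,0],[0,0,0],[0,0,0]], travel=[[0,0,-0.06],[0,0,-0.05],[0,0,0],[0,0,0],[0,0,0],[0,0,0],[0,0,0],[0,0,0],[0,0,0]], jaw=[0.2,0.2,0.2,0.2,0.2,0.2,0.2,0.2,0.2])

```text
time: 21.0
tool_pos: [459.2, 44.3, 112.5]
tcp_rot: [180.0, 0.0, 84.0]
ft_force: [-7.8, -0.6, 16.1]
finger_gap: 25.4
grip_force: 61.4
```

Request:
apply_moves(angular=[[0,0,0],[0,0,0],[0,0,0],[0,0,0],[0,0,0],[0,0,0],[0,0,0],[0,0,0]], travel=[[0,0,0.5],[0,0,0.5],[0.89,-0.09,0],[0.89,-0.09,0],[0,0,-0.4],[0,0,-0.38],[0,0,0],[0,0,0]], jaw=[0.2,0.2,0.2,0.2,0.2,0.2,0.2,0.2])

```text
time: 22.0
tool_pos: [529.6, 37.3, 119.8]
tcp_rot: [-180.0, 0.0, 84.0]
ft_force: [0.1, -0.7, -1.3]
finger_gap: 25.1
grip_force: 59.7
```

```bash
python3 -c "
from h import *
force(5)"
```

```text
22.25 [530.5  37.2 120.6] [ 1.7993e+02 -1.0000e-02  8.3970e+01] F [-0.1  0.3 -0.7] gap 25.1 59.7 q [ -1.5   3.1 104.5   0.   72.3   4.5]
F [-0.22 -0.44 -1.2   0.06  0.11  0.3 ] sd [0.58 0.32 0.38 0.33 0.27 0.28]
```

Request:
apply_moves(angular=[[0,0,0],[0,0,0],[0,0,0]], travel=[[0,0,-0.12],[0,0,0],[0,0,0]], jaw=[0.2,0.2,0.2])

```text
time: 22.62
tool_pos: [530.3, 37.1, 115.3]
tcp_rot: [180.0, -0.0, 84.0]
ft_force: [-0.1, -0.1, 1.2]
finger_gap: 25.2
grip_force: 59.8
```

```bash
python3 -c "
from h import *
force(4)"
```

```text
22.82 [530.3  37.1 115.2] [179.99  -0.    83.97] F [ 0.7 -0.6  0.8] gap 25.4 59.8 q [ -1.5   3.5 104.7  -0.   71.8   4.5]
F [ 0.53  0.17  1.11  0.04 -0.88 -0.27] sd [0.44 0.22 0.3  0.28 0.45 0.22]
```

Request:
apply_moves(angular=[[0,0,0],[0,0,0],[0,0,0],[0,0,0],[0,0,0],[0,0,0],[0,0,0],[0,0,0],[0,0,0]], travel=[[0,0,-0.06],[0,0,-0.05],[0,0,0],[0,0,0],[0,0,0],[0,0,0],[0,0,0],[0,0,0],[0,0,0]], jaw=[0.2,0.2,0.2,0.2,0.2,0.2,0.2,0.2,0.2])

```text
time: 23.95
tool_pos: [530.5, 37.1, 112.5]
tcp_rot: [180.0, 0.0, 84.0]
ft_force: [-7.4, 0.5, 17.3]
finger_gap: 25.2
grip_force: 62.0
```

Request:
apply_moves(angular=[[0,0,0],[0,0,0],[0,0,0],[0,0,0],[0,0,0],[0,0,0],[0,0,0],[0,0,0],[0,0,0],[0,0,0],[0,0,0],[0,0,0]], travel=[[0,0,0.75],[0,0,0.75],[0,0,0.75],[-0.27,-0.97,0],[-0.27,-0.97,0],[-0.27,-0.97,0],[-0.27,-0.97,0],[-0.27,-0.97,0],[-0.27,-0.97,0],[0,0,0],[0,0,0],[0,0,0]], jaw=[0.2,0.2,0.2,0.2,0.2,0.2,0.2,0.2,0.2,0.2,0.2,0.2])

```text
time: 25.45
tool_pos: [465.6, -194.7, 200.5]
tcp_rot: [-180.0, -0.0, 84.0]
ft_force: [-0.8, -0.1, -0.5]
finger_gap: 25.5
grip_force: 59.6
```

```bash
python3 -c "
from h import *
c=look('w6',(466.5,-116,88.8))"
```

```text
25.45 [ 465.6 -194.7  200.5] [-1.7998e+02 -3.0000e-02  8.4040e+01] F [-0.8 -0.1 -0.5] gap 25.5 59.6 q [-28.5  -5.5 104.3   0.   81.3 -22.6]
190 [ 466.73 -115.45   88.8 ] 0.889
205 [ 465.92 -115.41   88.71] 0.896
215 [ 466.44 -115.4    88.76] 0.91
```

Request:
apply_moves(angular=[[0,0,0.29],[0,0,0.3],[0,0,0],[0,0,0],[0,0,0],[0,0,0],[0,0,0],[0,0,0],[0,0,0],[0,0,0]], travel=[[-0.294,0.668,0],[-0.294,0.668,0],[-0.294,0.668,0],[0,0,-0.5],[0,0,-0.5],[0,0,-0.5],[0,0,-0.3],[0,0,-0.22],[0,0,0],[0,0,0]], jaw=[0.2,0.2,0.2,0.2,0.2,0.2,0.2,0.2,0.2,0.2])

```text
time: 26.75
tool_pos: [430.6, -115.6, 120.6]
tcp_rot: [179.9, 0.0, 88.7]
ft_force: [-0.4, -0.5, -1.2]
finger_gap: 25.3
grip_force: 59.6
```

```bash
python3 -c "
from h import *
force(5)"
```

```text
27.0 [ 430.4 -115.6  120.3] [1.7996e+02 2.0000e-02 8.8680e+01] F [ 0.2  0.  -0.6] gap 25.1 59.6 q [-21.6 -10.7 117.7  -0.   73.  -20.3]
F [-0.13  0.06 -1.44 -0.01 -0.03 -0.11] sd [0.45 0.45 0.22 0.28 0.14 0.19]
```

Request:
apply_moves(angular=[[0,0,0],[0,0,0],[0,0,0]], travel=[[0,0,-0.12],[0,0,0],[0,0,0]], jaw=[0.2,0.2,0.2])

```text
time: 27.38
tool_pos: [430.2, -115.5, 115.2]
tcp_rot: [180.0, 0.0, 88.7]
ft_force: [0.3, -1.2, 1.2]
finger_gap: 25.3
grip_force: 59.7
```

```bash
python3 -c "
from h import *
force(5)"
```

```text
27.62 [ 430.2 -115.5  115.2] [179.99   0.    88.69] F [-0.  -0.   0.8] gap 25.3 59.7 q [-21.6 -10.4 118.   -0.   72.4 -20.3]
F [ 0.02 -0.34  0.59 -0.72  0.05  0.15] sd [0.31 0.53 0.32 0.37 0.4  0.24]
```

Request:
apply_moves(angular=[[0,0,0],[0,0,0],[0,0,0],[0,0,0],[0,0,0],[0,0,0],[0,0,0],[0,0,0],[0,0,0]], travel=[[0,0,-0.06],[0,0,-0.05],[0,0,0],[0,0,0],[0,0,0],[0,0,0],[0,0,0],[0,0,0],[0,0,0]], jaw=[0.2,0.2,0.2,0.2,0.2,0.2,0.2,0.2,0.2])

```text
time: 28.75
tool_pos: [430.3, -115.6, 112.5]
tcp_rot: [-180.0, 0.0, 88.7]
ft_force: [-10.1, 3.4, 20.4]
finger_gap: 25.3
grip_force: 62.2
```

Request:
apply_moves(angular=[[0,0,0],[0,0,0],[0,0,0],[0,0,0],[0,0,0],[0,0,0],[0,0,0],[0,0,0]], travel=[[0,0,0.5],[0,0,0.5],[0.9,-0.02,0],[0.9,-0.02,0],[0,0,-0.4],[0,0,-0.38],[0,0,0],[0,0,0]], jaw=[0.2,0.2,0.2,0.2,0.2,0.2,0.2,0.2])

```text
time: 29.75
tool_pos: [501.5, -117.1, 119.4]
tcp_rot: [-180.0, -0.0, 88.7]
ft_force: [1.0, -0.2, -1.7]
finger_gap: 25.2
grip_force: 59.9
```

```bash
python3 -c "
from h import *
force(5)"
```

```text
30.0 [ 502.4 -117.2  120.1] [1.7994e+02 2.0000e-02 8.8680e+01] F [ 0.2  0.6 -1.4] gap 25.3 59.9 q [-18.8   0.7 107.    0.   72.2 -17.5]
F [ 0.03 -0.03 -1.52 -0.05 -0.02  0.07] sd [0.59 0.47 0.29 0.32 0.31 0.35]
```

Request:
apply_moves(angular=[[0,0,0],[0,0,0],[0,0,0]], travel=[[0,0,-0.12],[0,0,0],[0,0,0]], jaw=[0.2,0.2,0.2])

```text
time: 30.38
tool_pos: [502.3, -117.1, 114.9]
tcp_rot: [180.0, 0.0, 88.7]
ft_force: [-0.4, -0.8, 0.4]
finger_gap: 25.2
grip_force: 60.0
```

```bash
python3 -c "
from h import *
force(4)"
```

```text
30.57 [ 502.2 -117.1  114.8] [179.99   0.    88.69] F [ 0.4 -0.8  0.8] gap 25.4 60.0 q [-18.8   1.1 107.2  -0.   71.7 -17.5]
F [ 0.26 -0.75  0.57 -0.63 -0.62 -0.15] sd [0.81 0.12 0.11 0.38 0.08 0.28]
```

Request:
apply_moves(angular=[[0,0,0],[0,0,0],[0,0,0],[0,0,0],[0,0,0],[0,0,0],[0,0,0],[0,0,0],[0,0,0]], travel=[[0,0,-0.06],[0,0,-0.05],[0,0,0],[0,0,0],[0,0,0],[0,0,0],[0,0,0],[0,0,0],[0,0,0]], jaw=[0.2,0.2,0.2,0.2,0.2,0.2,0.2,0.2,0.2])

```text
time: 31.7
tool_pos: [502.5, -117.3, 112.5]
tcp_rot: [180.0, 0.0, 88.7]
ft_force: [-8.7, 1.9, 21.1]
finger_gap: 25.7
grip_force: 62.6
```

Request:
apply_moves(angular=[[0,0,0],[0,0,0],[0,0,0],[0,0,-0.29],[0,0,-0.3],[0,0,0],[0,0,0],[0,0,0],[0,0,0],[0,0,0],[0,0,0],[0,0,0]], travel=[[0,0,0.75],[0,0,0.75],[0,0,0.75],[-0.233,-0.968,0],[-0.233,-0.968,0],[-0.233,-0.968,0],[-0.233,-0.968,0],[-0.233,-0.968,0],[0,0,-0.5],[0,0,-0.5],[0,0,0],[0,0,0]], jaw=[0.2,0.2,0.2,0.2,0.2,0.2,0.2,0.2,0.2,0.2,0.2,0.2])

```text
time: 33.2
tool_pos: [455.8, -309.8, 160.2]
tcp_rot: [-180.0, -0.0, 84.0]
ft_force: [0.5, -0.6, -0.7]
finger_gap: 25.6
grip_force: 59.7
```

```bash
python3 -c "
from h import *
st()"
```

```text
33.2 [ 455.8 -309.8  160.2] [-1.7998e+02 -2.0000e-02  8.4040e+01] F [ 0.5 -0.6 -0.7] gap 25.6 59.7 q [-39.5   3.8  99.4   0.   76.8 -33.6]
```

Request:
apply_moves(angular=[[0,0,0],[0,0,0],[0,0,0],[0,0,0],[0,0,0],[0,0,0],[0,0,0]], travel=[[0,-0.03,-0.5],[0,0,-0.5],[0,0,-0.5],[0,0,-0.15],[0,0,-0.05],[0,0,0],[0,0,0]], jaw=[0.2,0.2,0.2,0.2,0.2,0.2,0.2])

```text
time: 34.08
tool_pos: [455.8, -312.1, 92.7]
tcp_rot: [180.0, 0.0, 84.0]
ft_force: [-0.5, 0.3, -1.6]
finger_gap: 25.1
grip_force: 59.7
```

Request:
apply_moves(angular=[[0,0,0],[0,0,0],[0,0,0],[0,0,0],[0,0,0],[0,0,0],[0,0,0],[0,0,0],[0,0,0],[0,0,0],[0,0,0],[0,0,0],[0,0,0]], travel=[[0,0.02,-0.03],[0,0,0],[0,0,0],[0,0,0],[0,0,0],[0,0,0],[0,0,0],[0,0,0],[0,0,0.5],[0,0,0.75],[0,0,0.75],[0,0,0.7],[0,0,0]], jaw=[0.2,0.2,0.4,0.6,0.8,1,1,1,1,1,1,1,1])

```text
time: 35.7
tool_pos: [456.9, -312.2, 202.1]
tcp_rot: [179.7, 0.2, 84.0]
ft_force: [0.7, -0.5, 0.2]
finger_gap: 85.5
grip_force: 0.0
```

```bash
python3 -c "
from h import *
st();c=cam('wrist');save('',c,'w7');a=load('w3')
d=cv2.absdiff(c[0],a[0]).max(2);print(c[4]-a[4])
cv2.imwrite('pics/w7c.png',np.hstack([a[0][120:260,220:420],c[0][120:260,220:420]])[:,:,:])"
```

```text
35.7 [ 456.9 -312.2  202.1] [1.7974e+02 1.7000e-01 8.3970e+01] F [ 0.7 -0.5  0.2] gap 85.5 0.0 q [-39.7   1.8  97.    0.   80.9 -33.6]
[-2.71449539 -2.51179837  4.45996645]
```

View pics/w7c.png

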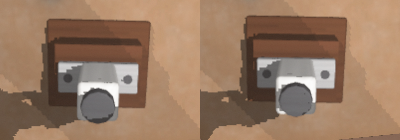

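```bash
cat > rack.py <<'E'
from h import *
ys=[210,120,45,-45,-120,-210]
def pts(p):
    a=np.radians(p[2]);R=np.array([[np.cos(a),-np.sin(a)],[np.sin(a),np.cos(a)]])
    return np.array([[*(R@[1.5,y]+p[:2]),125] for y in ys])
def obs(names,p,rad=16):
    O=[]
    for n in names:
        c=load(n);h=cv2.cvtColor(c[0],cv2.COLOR_BGR2HSV);m=cv2.inRange(h,(0,0,135),(180,45,255))
        for i,q in enumerate(w2p(c,pts(p))):
            if not(10<q[0]<630 and 10<q[1]<330):continue
            k=np.zeros_like(m);cv2.circle(k,tuple(int(v) for v in q),rad,255,-1)
            nn,lab,stt,cen=cv2.connectedComponentsWithStats(m&k)
            if nn<2:continue
            j=1+np.argmax(stt[1:,4])
            if stt[j,4]>25:O.append((n,i,cen[j],stt[j,4]));print(n,i,np.round(q),np.round(cen[j],1),stt[j,2:])
    return O
def fit(O,p):
    cs={n:load(n) for n,*_ in O}
    f=lambda p:np.concatenate([w2p(cs[n],pts(p)[i])[0]-c for n,i,c,a in O])
    s=least_squares(f,p,loss='soft_l1');print(np.round(s.x,2));print(np.round(f(s.x).reshape(-1,2),1).tolist());return s.x
E
python3 - <<'E'
from rack import *
p=np.array([654,-14.5,-.4])
O=obs(["w4","w5","w6"],p);p=fit(O,p)
for n in("w6","w2"):print(n,np.round(w2p(load(n),pts(p))).tolist())
E
```

```text
w4 0 [618.  20.] [623.7  15.7] [ 19  21 208]
w4 1 [611. 180.] [614.  179.3] [ 18  19 199]
w4 2 [598. 291.] [599.6 291.5] [ 16  17 164]
w5 2 [596.  69.] [597.3  66. ] [ 20  21 223]
w5 3 [587. 222.] [586.7 221.8] [ 18  19 202]
w5 4 [576. 325.] [573.6 326.2] [ 16  17 164]
w6 5 [616. 241.] [613.1 241.2] [ 15  18 171]
[654.37 -14.1   -1.2 ]
[[-0.2, 3.2], [-0.1, 0.1], [0.0, -1.3], [0.2, 2.3], [0.1, -0.5], [0.3, -1.7], [-0.8, -0.8]]
w6 [[47.0, 872.0], [497.0, -125.0], [607.0, -180.0], [637.0, -43.0], [632.0, 94.0], [612.0, 240.0]]
w2 [[591.0, 358.0], [527.0, 361.0], [470.0, 362.0], [398.0, 363.0], [336.0, 363.0], [262.0, 361.0]]
```

```bash
python3 - <<'E'
from rack import *
import rack
p=np.array([654.37,-14.1,-1.2])
O=obs(["w4","w5","w6"],p,20)
cs={n:load(n) for n,*_ in O}
f=lambda p:np.concatenate([w2p(cs[n],pts(p[:3])[i]+[0,0,p[3]])[0]-c for n,i,c,a in O])
s=least_squares(f,[*p,0]);print(np.round(s.x,2));print(np.round(f(s.x).reshape(-1,2),1).tolist())
c=cam("wrist")
E
```

```text
w4 0 [623.  19.] [623.7  15.7] [ 19  21 208]
w4 1 [614. 179.] [614.  179.3] [ 18  19 199]
w4 2 [600. 290.] [599.6 291.5] [ 16  17 164]
w5 2 [598.  68.] [597.3  66. ] [ 20  21 223]
w5 3 [587. 221.] [586.7 221.8] [ 18  19 202]
w5 4 [574. 324.] [573.6 326.2] [ 16  17 164]
w6 5 [612. 240.] [613.1 241.2] [ 15  18 171]
[651.77 -12.9   -1.15   3.19]
[[-0.2, 0.1], [0.1, -0.2], [0.0, 0.1], [0.1, 0.0], [0.0, -0.1], [0.1, 0.2], [-0.2, -0.2]]
```

Request:
apply_moves(angular=[[0,0,1],[0,0,1],[0,0,1],[0,0,1],[0,0,1],[0,0,1],[0,0,1],[0,0,1],[0,0,1],[0,0,1],[0,0,1],[0,0,0],[0,0,0],[0,0,0],[0,0,0]], travel=[[0.215,0.973,0.204],[0.215,0.973,0.204],[0.215,0.973,0.204],[0.215,0.973,0.204],[0.215,0.973,0.204],[0.215,0.973,0.204],[0.215,0.973,0.204],[0.215,0.973,0.204],[0.215,0.973,0.204],[0.215,0.973,0.204],[0.215,0.973,0.204],[0.215,0.973,0.204],[0,0,0],[0,0,0],[0,0,0]], jaw=[1,1,1,1,1,1,1,1,1,1,1,1,1,1,1])

```text
time: 37.67
tool_pos: [558.3, 154.9, 296.0]
tcp_rot: [-180.0, -0.1, 171.9]
ft_force: [-0.2, 0.1, -0.3]
finger_gap: 85.1
grip_force: 0.0
```

```bash
python3 - <<'E'
from rack import *
st();c=cam("wrist");save("",c,"w8")
p=np.array([652.5,-13,-1.15])
O=obs(["w4","w5","w6","w8"],p,18)
cs={n:load(n) for n,*_ in O}
f=lambda p:np.concatenate([w2p(cs[n],pts(p[:3])[i]+[0,0,p[3]])[0]-c for n,i,c,a in O])
s=least_squares(f,[*p,0],loss='soft_l1');print(np.round(s.x,2));print(np.round(f(s.x).reshape(-1,2),1).tolist())
crop(c[0],60,120,600,400,1.4,"w8c")
E
```

```text
37.67 [558.3 154.9 296. ] [-1.7995e+02 -8.0000e-02  1.7190e+02] F [-0.2  0.1 -0.3] gap 85.1 0.0 q [ 10.4   3.6  85.3  -0.   91.2 -71.5]
w4 0 [620.  17.] [623.7  15.7] [ 19  21 208]
w4 1 [611. 178.] [614.  179.3] [ 18  19 199]
w4 2 [597. 289.] [599.6 291.5] [ 16  17 164]
w5 2 [595.  66.] [597.3  66. ] [ 20  21 223]
w5 3 [584. 220.] [586.7 221.8] [ 18  19 202]
w5 4 [572. 324.] [573.6 326.2] [ 16  17 164]
w6 4 [629.  93.] [632.2  92.6] [ 15  20 182]
w6 5 [610. 239.] [613.1 241.2] [ 15  18 171]
w8 0 [376. 285.] [377.3 284.9] [11  7 41]
w8 1 [281. 295.] [280.1 295.2] [11  6 46]
w8 3 [115. 310.] [112.6 310.5] [11  6 42]
w8 4 [ 49. 315.] [ 45.9 315.7] [11  5 35]
[651.28 -12.8   -1.14   3.62]
[[-0.4, -0.2], [-0.1, -0.1], [-0.2, 0.5], [-0.1, -0.2], [-0.2, 0.1], [-0.1, 0.6], [0.1, -0.3], [-0.3, -0.0], [-0.2, 0.4], [0.0, 0.6], [0.6, 0.8], [0.3, 0.4]]
```

View pics/w8c.png

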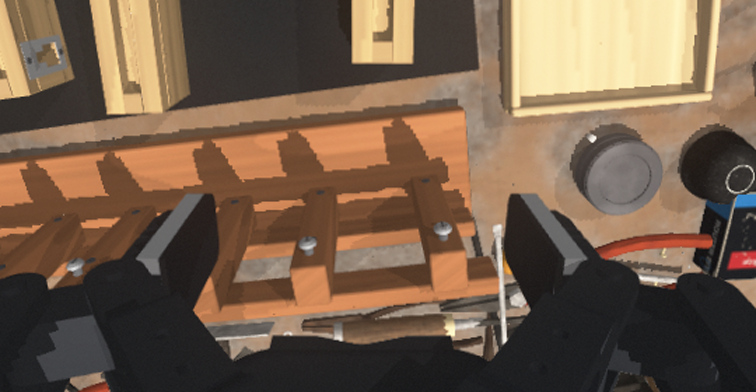

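Request:
apply_moves(angular=[[0,0,0],[0,0,0],[0,0,0],[0,0,0],[0,0,0],[0,0,0]], travel=[[-0.63,0.225,-0.8],[-0.63,0.225,-0.8],[-0.63,0.225,-0.8],[0,0,0],[0,0,0],[0,0,0]], jaw=[1,1,1,1,1,1])

```text
time: 38.48
tool_pos: [484.9, 182.7, 203.0]
tcp_rot: [179.9, 0.2, 171.9]
ft_force: [-0.2, 0.5, 0.3]
finger_gap: 85.5
grip_force: 0.0
```

```bash
python3 -c "
from h import *
c=look('w9',(482.8,181.9,82))"
```

```text
38.48 [484.9 182.7 203. ] [179.93   0.18 171.92] F [-0.2  0.5  0.3] gap 85.5 0.0 q [ 15.   -3.6 102.2  -0.   81.2 -66.9]
190 [487.98 181.27  81.86] 0.88
205 [487.95 181.16  81.98] 0.875
215 [488.02 181.15  82.56] 0.868
```

```bash
cat >> h.py <<'E'
def ends(c,x,y,yaw,z=65):
    """profile along length on both rims and groove: prints positions (own -y-forward s) of strong steps"""
    a=np.radians(yaw);u=np.array([np.sin(a),-np.cos(a)])*np.sign(np.sin(a));v=np.array([-u[1],u[0]])
    g=cv2.cvtColor(c[0],cv2.COLOR_BGR2GRAY).astype(np.float32)
    for o in(-15,0,15,'t'):
        s=np.arange(-95,95,.5) if o!='t' else np.arange(-40,40,.5)
        P=[[*(np.array([x,y])+k*u+o*v),z] if o!='t' else [*(np.array([x,y])-62*u+k*v),z] for k in s]
        q=w2p(c,P).astype(np.float32);f=cv2.remap(g,q[:,0][None],q[:,1][None],cv2.INTER_LINEAR)[0]
        d=f[4:]-f[:-4];sm=s[2:-2]
        pk=[(sm[i],int(d[i])) for i in range(2,len(d)-2) if abs(d[i])>25 and abs(d[i])==abs(d[i-2:i+3]).max()]
        print(o,pk)
E
python3 -c "
from h import *
ends(load('w9'),482.8,181.9,82)
ends(load('w4'),482.8,181.9,82)"
```

```text
-15 [(np.float64(-70.5), 79), (np.float64(-54.0), 86), (np.float64(70.0), -55), (np.float64(85.0), -62)]
0 [(np.float64(-71.5), 73), (np.float64(-55.5), 89), (np.float64(42.5), -93), (np.float64(55.0), 85), (np.float64(70.0), -36), (np.float64(81.5), -58)]
15 [(np.float64(-70.5), 84), (np.float64(-44.0), 42), (np.float64(-39.5), 43), (np.float64(70.5), -50), (np.float64(80.5), -60)]
t [(np.float64(-22.0), 76), (np.float64(-7.5), 73), (np.float64(-5.5), -76), (np.float64(8.0), 113), (np.float64(12.0), -93), (np.float64(22.0), -52)]
-15 [(np.float64(-80.0), -105), (np.float64(-71.0), 161), (np.float64(70.0), -153), (np.float64(81.5), 99)]
0 [(np.float64(-82.5), -106), (np.float64(-71.0), 162), (np.float64(-56.0), -81), (np.float64(-52.0), 72), (np.float64(46.0), -102), (np.float64(54.5), 102), (np.float64(70.5), -157), (np.float64(80.0), 97)]
15 [(np.float64(-84.0), -113), (np.float64(-71.5), 154), (np.float64(70.0), -158), (np.float64(78.0), 107)]
t [(np.float64(-22.0), 156), (np.float64(8.0), 32), (np.float64(22.0), -151)]
```

Request:
apply_moves(angular=[[0,0,0],[0,0,0],[0,0,0],[0,0,0],[0,0,0],[0,0,0],[0,0,0],[0,0,0],[0,0,0],[0,0,0],[0,0,0],[0,0,0],[0,0,0],[0,0,0]], travel=[[-0.06,-0.02,-0.6],[0,0,-0.6],[0,0,-0.6],[0,0,-0.6],[0,0,-0.6],[0,0,-0.6],[0,0,0],[0,0,0],[0,0,0],[0,0,0],[0,0,0],[0,0,0],[0,0,0],[0,0,0]], jaw=[1,1,1,1,1,1,1,0.4,0.4,0.4,0.4,0.4,0.4,0.4], force=60)

```text
time: 40.28
tool_pos: [482.1, 182.4, 58.7]
tcp_rot: [179.9, 0.2, 172.0]
ft_force: [-0.3, -1.1, 6.7]
finger_gap: 43.0
grip_force: 63.1
```

Request:
apply_moves(angular=[[0,0,0],[0,0,0],[0,0,0],[0,0,-1],[0,0,-1],[0,0,-1],[0,0,-1],[0,0,-1],[0,0,-1],[0,0,-1],[0,0,-1],[0,0,-1],[0,0,-1],[0,0,-0.39],[0,0,0],[0,0,0],[0,0,0]], travel=[[0,0,0.97],[0,0,0.97],[0,0,0.97],[0.29,-0.067,0],[0.29,-0.067,0],[0.29,-0.067,0],[0.29,-0.067,0],[0.29,-0.067,0],[0.29,-0.067,0],[0.29,-0.067,0],[0.29,-0.067,0],[0.29,-0.067,0],[0.29,-0.067,0],[0.29,-0.067,0],[0,0,-0.4],[0,0,0],[0,0,0]], jaw=[0.4,0.4,0.4,0.4,0.4,0.4,0.4,0.4,0.4,0.4,0.4,0.4,0.4,0.4,0.4,0.4,0.4])

```text
time: 42.4
tool_pos: [607.4, 152.8, 156.7]
tcp_rot: [-179.9, 0.0, 88.9]
ft_force: [0.1, 1.0, -1.8]
finger_gap: 43.3
grip_force: 62.3
```

```bash
python3 - <<'E'
from h import *
st();c=cam("wrist");save("",c,"w10")
ends(c,610,152.4,-1.14,z=164)
E
```

```text
42.4 [607.4 152.8 156.7] [-1.7991e+02  1.0000e-02  8.8910e+01] F [ 0.1  1.  -1.8] gap 43.3 62.3 q [ 9.4 15.3 87.   0.  77.8 10.5]
-15 [(np.float64(-43.5), 37), (np.float64(-23.5), 164), (np.float64(-16.0), -90), (np.float64(-4.5), 91), (np.float64(1.5), -93), (np.float64(12.0), 92), (np.float64(72.0), -54)]
0 [(np.float64(-44.5), 40), (np.float64(-26.5), 93), (np.float64(-17.5), 52), (np.float64(-14.5), -72), (np.float64(-3.0), -25), (np.float64(2.5), -27), (np.float64(4.5), 27), (np.float64(13.5), -26), (np.float64(16.0), 26), (np.float64(26.0), 27), (np.float64(32.5), 41), (np.float64(34.5), -66), (np.float64(56.5), 90), (np.float64(72.5), -32), (np.float64(76.0), -42), (np.float64(90.5), -55)]
15 [(np.float64(-43.5), 34), (np.float64(-24.0), 64), (np.float64(10.5), 91), (np.float64(71.0), -157), (np.float64(83.5), 107), (np.float64(90.0), -66)]
t []
```

View pics/w10.png

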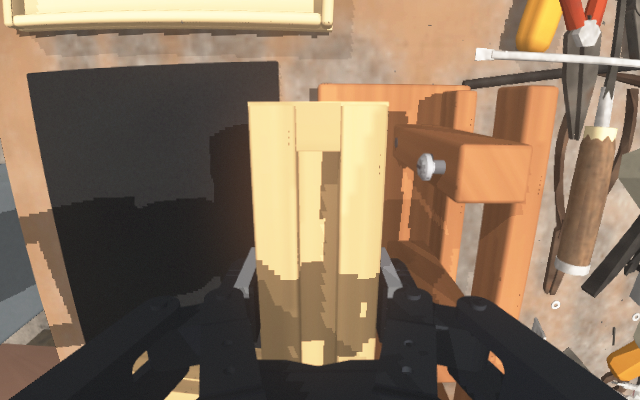

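```bash
python3 - <<'E'
from h import *
c=load("w10")
print(np.round(p2w(c,[(427,167),(437,166)],125),1),np.round(p2w(c,[(427,167),(437,166)],128),1))
E=p2w(c,[(249,101.5),(389,101.5)],163);print(np.round(E,1),np.degrees(np.arctan2(E[1,1]-E[0,1],E[1,0]-E[0,0])))
print(np.round(w2p(c,[[651.5+3.28+4+1.5,-12.8+210,125],[651.5+3.28+4+1.5,-12.8+210,128]]),1))
E
```

```text
[[656.4 195.7 125. ]
 [660.8 196.1 125. ]] [[655.4 196.3 128. ]
 [659.8 196.6 128. ]]
[[587.8 224.4 163. ]
 [631.3 223.6 163. ]] -1.0795526221130947
[[436.1 163.5]
 [438.3 164.7]]
```

Request:
apply_moves(angular=[[0,0,0],[0,0,0],[0,0,0],[0,0,0]], travel=[[0,0,0],[0,0,0],[0,0,0],[0,0,0]], jaw=[0.4,0.4,0.4,0.4])

```text
time: 42.95
tool_pos: [608.3, 152.7, 157.5]
tcp_rot: [180.0, -0.0, 88.9]
ft_force: [-0.8, 0.2, -3.5]
finger_gap: 43.3
grip_force: 62.3
```

```bash
python3 - <<'E'
from h import *
st();c=cam("wrist");save("",c,"w11");st()
a=load("w10")
# shift between pics in small patches: ledge end & screw
ga,gb=[cv2.cvtColor(i[0],cv2.COLOR_BGR2GRAY) for i in(a,c)]
for (x,y) in((249,101),(389,101),(427,167)):
    t=ga[y-12:y+13,x-12:x+13];s=gb[y-24:y+25,x-24:x+25]
    m=cv2.matchTemplate(s,t,cv2.TM_CCOEFF_NORMED);_,v,_,l=cv2.minMaxLoc(m);print((x,y),l[0]-12,l[1]-12,round(v,3))
E
```

```text
42.95 [608.3 152.7 157.5] [179.99  -0.    88.85] F [-0.8  0.2 -3.5] gap 43.3 62.3 q [ 9.4 15.3 86.9 -0.  77.8 10.6]
43.0 [608.3 152.7 157.5] [180.    -0.    88.85] F [-0.1  0.5 -2. ] gap 43.1 62.3 q [ 9.4 15.3 86.9  0.  77.8 10.6]
(249, 101) 0 0 1.0
(389, 101) 0 0 0.953
(427, 167) -3 -1 0.992
```

```bash
python3 - <<'E'
from h import *
c=load("w4");print(np.round(p2w(c,[(254.5,229),(382,231)],158.8),1),np.round(p2w(c,[(318,331)],224.8),1),"TCP 478.9 100.8 (foot ends +-31)")
c=load("w11");print(np.round(p2w(c,[(249,101.5),(389,101.5)],163.8),1))
for z in(125,127): print(np.round(p2w(c,[(424,166)],z),1))
E
```

```text
[[450.7 117.1 158.8]
 [511.4 107.5 158.8]] [[479.7 103.8 224.8]] TCP 478.9 100.8 (foot ends +-31)
[[588.8 224.3 163.8]
 [632.3 223.5 163.8]]
[[656.3 195.8 125. ]]
[[655.7 196.2 127. ]]
```

Request:
apply_moves(angular=[[0,0,0],[0,0,0],[0,0,0],[0,0,0],[0,0,0]], travel=[[0.3,-0.02,0],[0.3,-0.01,0],[0.1,0,0],[0,0,0],[0,0,0]], jaw=[0.4,0.4,0.4,0.4,0.4])

```text
time: 43.62
tool_pos: [636.1, 151.5, 157.2]
tcp_rot: [-180.0, 0.0, 88.8]
ft_force: [0.2, 0.3, -2.6]
finger_gap: 43.4
grip_force: 62.3
```

```bash
python3 - <<'E'
from h import *
force(4);c=cam("wrist");save("",c,"w12b")
g=[cv2.cvtColor(i[0],cv2.COLOR_BGR2GRAY) for i in(load("w11"),c)]
q=w2p(c,[656,196,126])[0];print(q)
t=g[0][154:179,408:440];x0,y0=int(q[0])-30,int(q[1])-26
s=g[1][y0:y0+52,x0:x0+64];m=cv2.matchTemplate(s,t,cv2.TM_CCOEFF_NORMED);_,v,_,l=cv2.minMaxLoc(m)
px=(x0+l[0]+16,y0+l[1]+12);print(px,v,np.round(p2w(c,[px],126),1))
E
```

```text
43.83 [636.1 151.5 157.5] [-180.     -0.     88.86] F [ 0.4  0.3 -2.8] gap 43.5 62.3 q [ 8.9 19.2 82.1  0.  78.6 10.1]
F [ 0.21  0.03 -2.88 -0.06  0.22 -0.28] sd [0.23 0.31 0.25 0.33 0.15 0.42]
[360.6354826  164.53669239]
(346, 177) 0.5135982036590576 [[649.7 190.6 126. ]]
```

Request:
apply_moves(angular=[[0,0,0],[0,0,0],[0,0,0]], travel=[[0.06,0,0],[0.04,0,0],[0,0,0]], jaw=[0.4,0.4,0.4])

```text
time: 44.25
tool_pos: [639.8, 151.5, 157.3]
tcp_rot: [-179.9, 0.0, 88.9]
ft_force: [-5.0, -0.5, -0.2]
finger_gap: 43.2
grip_force: 62.4
```

Request:
apply_moves(angular=[[0,0,0],[0,0,0],[0,0,0]], travel=[[0.04,0,0],[0.01,0,0],[0,0,0]], jaw=[0.4,0.4,0.4])

```text
time: 44.62
tool_pos: [640.0, 151.5, 157.3]
tcp_rot: [-179.7, 0.0, 88.9]
ft_force: [-16.5, -1.1, 6.6]
finger_gap: 42.8
grip_force: 63.6
```

Request:
apply_moves(angular=[[0,0,0],[0,0,0],[0,0,0],[0,0,0]], travel=[[-0.07,0,0],[0,0.05,0],[0,0,0],[0,0,0]], jaw=[0.4,0.4,0.4,0.4])

```text
time: 45.12
tool_pos: [639.8, 153.4, 157.4]
tcp_rot: [180.0, -0.0, 88.8]
ft_force: [-0.5, 0.8, -2.8]
finger_gap: 42.8
grip_force: 62.3
```

Request:
apply_moves(angular=[[0,0,0],[0,0,0],[0,0,0]], travel=[[0,0.05,0],[0,0,0],[0,0,0]], jaw=[0.4,0.4,0.4])

```text
time: 45.5
tool_pos: [639.7, 153.9, 157.4]
tcp_rot: [-180.0, 0.1, 88.8]
ft_force: [-0.2, -6.9, -2.7]
finger_gap: 43.0
grip_force: 62.4
```

Request:
apply_moves(angular=[[0,0,0],[0,0,0],[0,0,0]], travel=[[0,0.03,0],[0,0,0],[0,0,0]], jaw=[0.4,0.4,0.4])

```text
time: 45.88
tool_pos: [639.7, 154.1, 157.3]
tcp_rot: [-180.0, 0.2, 88.8]
ft_force: [-0.9, -11.8, -1.1]
finger_gap: 43.3
grip_force: 62.5
```

Request:
apply_moves(angular=[[0,0,0],[0,0,0],[0,0,0],[0,0,0]], travel=[[0,-0.1,0],[0,-0.1,0],[0,0,0],[0,0,0]], jaw=[0.4,0.4,0.4,0.4])

```text
time: 46.38
tool_pos: [639.5, 148.9, 157.4]
tcp_rot: [180.0, -0.0, 88.9]
ft_force: [0.3, -0.4, -3.2]
finger_gap: 43.3
grip_force: 62.4
```

Request:
apply_moves(angular=[[0,0,0],[0,0,0],[0,0,0]], travel=[[0,-0.06,0],[0,0,0],[0,0,0]], jaw=[0.4,0.4,0.4])

```text
time: 46.75
tool_pos: [639.5, 146.9, 157.5]
tcp_rot: [180.0, -0.0, 88.9]
ft_force: [0.7, 5.5, -3.2]
finger_gap: 43.3
grip_force: 62.2
```

Request:
apply_moves(angular=[[0,0,0],[0,0,0],[0,0,0],[0,0,0],[0,0,0],[0,0,0]], travel=[[0,0.1,0],[0,0,0],[0,0,-0.1],[0,0,-0.1],[0,0,0],[0,0,0]], jaw=[0.4,0.4,0.4,0.4,0.4,0.4])

```text
time: 47.5
tool_pos: [639.5, 150.2, 149.3]
tcp_rot: [-180.0, 0.0, 88.8]
ft_force: [-0.3, 0.4, -2.5]
finger_gap: 43.2
grip_force: 62.4
```

Request:
apply_moves(angular=[[0,0,0],[0,0,0],[0,0,0],[0,0,0]], travel=[[0,0,-0.1],[0,0,-0.06],[0,0,0],[0,0,0]], jaw=[0.4,0.4,0.4,0.4])

```text
time: 48.0
tool_pos: [639.6, 150.3, 143.0]
tcp_rot: [180.0, -0.0, 88.8]
ft_force: [0.1, -0.0, -3.2]
finger_gap: 43.2
grip_force: 62.4
```

Request:
apply_moves(angular=[[0,0,0],[0,0,0],[0,0,0]], travel=[[0,0,-0.04],[0,0,0],[0,0,0]], jaw=[0.4,0.4,0.4])

```text
time: 48.38
tool_pos: [639.7, 150.3, 141.7]
tcp_rot: [180.0, -0.0, 88.9]
ft_force: [-0.1, -0.6, -1.3]
finger_gap: 43.1
grip_force: 62.6
```

Request:
apply_moves(angular=[[0,0,0],[0,0,0],[0,0,0]], travel=[[0,0,-0.03],[0,0,0],[0,0,0]], jaw=[0.4,0.4,0.4])

```text
time: 48.75
tool_pos: [639.7, 150.4, 141.4]
tcp_rot: [180.0, -0.0, 88.9]
ft_force: [-4.1, -0.7, 5.5]
finger_gap: 43.0
grip_force: 63.4
```

Request:
apply_moves(angular=[[0,0,0],[0,0,0],[0,0,0],[0,0,0],[0,0,0],[0,0,0],[0,0,0],[0,0,0],[0,0,0],[0,0,0]], travel=[[0,0,0],[0,0,0],[0,0,0],[0,0,0],[0,0,0.4],[0,0,0.7],[0,0,0.7],[0,0,0.7],[0,0,0],[0,0,0]], jaw=[0.55,0.6,0.64,0.64,0.64,0.64,0.64,1,1,1])

```text
time: 50.0
tool_pos: [639.4, 150.3, 240.1]
tcp_rot: [-180.0, 0.0, 88.9]
ft_force: [-0.4, -0.2, -0.1]
finger_gap: 85.2
grip_force: 0.0
```

```bash
python3 - <<'E'
from h import *
st();c=cam("wrist");save("",c,"w13")
# expected ledge centre ~ (639.7,150.35) yaw -1.14, top z 148
ends(c,639.7,150.4,-1.14,z=148)
s=cam("scene");crop(s[0],270,130,450,290,4,"s2c");save("",s,"s2")
E
```

```text
50.0 [639.4 150.3 240.1] [-180.      0.     88.85] F [-0.4 -0.2 -0.1] gap 85.2 0.0 q [ 8.8 16.6 76.5 -0.  86.9  9.9]
-15 [(np.float64(-69.5), 96), (np.float64(-35.0), -90), (np.float64(-0.5), 79), (np.float64(72.0), -66)]
0 [(np.float64(-69.5), 41), (np.float64(-54.5), -72), (np.float64(-46.0), 94), (np.float64(-32.0), -100), (np.float64(0.0), 96), (np.float64(55.0), -52), (np.float64(57.0), 41), (np.float64(72.0), -49)]
15 [(np.float64(-69.5), 33), (np.float64(-39.5), -88), (np.float64(-5.5), 89), (np.float64(71.0), -37), (np.float64(79.5), -36)]
t [(np.float64(-22.0), 119), (np.float64(-8.5), -38), (np.float64(-6.5), 28), (np.float64(8.0), 29), (np.float64(21.5), -107), (np.float64(23.5), 56), (np.float64(34.0), -79)]
```

View pics/s2c.png

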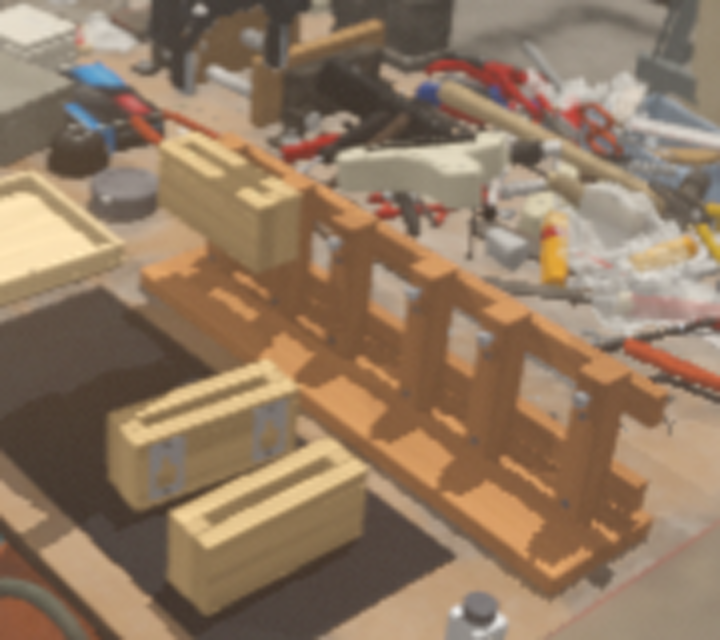

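Request:
apply_moves(angular=[[0,0,-0.988],[0,0,-0.988],[0,0,-0.988],[0,0,-0.988],[0,0,-0.988],[0,0,-0.988],[0,0,-0.988],[0,0,-0.988],[0,0,-0.988],[0,0,-0.988],[0,0,-0.988],[0,0,-0.988],[0,0,0],[0,0,0],[0,0,0],[0,0,0]], travel=[[-0.302,-0.228,-0.083],[-0.302,-0.228,-0.083],[-0.302,-0.228,-0.083],[-0.302,-0.228,-0.083],[-0.302,-0.228,-0.083],[-0.302,-0.228,-0.083],[-0.302,-0.228,-0.083],[-0.302,-0.228,-0.083],[-0.302,-0.228,-0.083],[-0.302,-0.228,-0.083],[-0.302,-0.228,-0.083],[-0.302,-0.228,-0.083],[0,0,0],[0,0,0],[0,0,0],[0,0,0]], jaw=[1,1,1,1,1,1,1,1,1,1,1,1,1,1,1,1])

```text
time: 52.1
tool_pos: [494.8, 41.1, 200.4]
tcp_rot: [-180.0, -0.0, -5.9]
ft_force: [-0.8, 0.1, -0.2]
finger_gap: 85.3
grip_force: 0.0
```

```bash
python3 - <<'E'
from h import *
c=look('w14',(494.6,41,84))
ends(c,494.6,41,84)
E
```

```text
52.1 [494.8  41.1 200.4] [-180.     -0.     -5.93] F [-0.8  0.1 -0.2] gap 85.3 0.0 q [ -1.2  -6.8 105.5  -0.   81.3  94.8]
190 [502.2  -10.    82.99] 0.935
205 [502.25 -10.05  82.98] 0.935
215 [502.28 -10.15  83.12] 0.934
-15 [(np.float64(-86.5), -31), (np.float64(-82.0), -31), (np.float64(-78.0), -51), (np.float64(83.5), 95)]
0 [(np.float64(-80.0), -94), (np.float64(82.0), 87)]
15 [(np.float64(-81.0), -108), (np.float64(80.5), 89)]
t [(np.float64(-26.0), -73)]
```

Request:
apply_moves(angular=[[0,0,-0.13],[0,0,0],[0,0,0],[0,0,0],[0,0,0]], travel=[[0.09,-0.64,0],[0.09,-0.64,0],[0,0,0],[0,0,0],[0,0,0]], jaw=[1,1,1,1,1])

```text
time: 52.78
tool_pos: [501.7, -9.6, 200.3]
tcp_rot: [-180.0, 0.0, -7.0]
ft_force: [0.3, 0.7, -0.0]
finger_gap: 85.3
grip_force: 0.0
```

```bash
python3 - <<'E'
from h import *
c=look('w15',(502.2,-10.1,83))
ends(c,502.2,-10.1,83)
E
```

```text
52.77 [501.7  -9.6 200.3] [-179.98    0.     -6.99] F [ 0.3  0.7 -0. ] gap 85.3 0.0 q [ -7.   -6.  104.7   0.   81.3  90. ]
190 [509.67 -10.3   83.21] 0.905
205 [509.67 -10.3   83.26] 0.848
215 [494.11  -8.42  83.13] 0.848
-15 [(np.float64(-84.5), -126), (np.float64(-80.0), 85), (np.float64(-56.0), 84), (np.float64(62.0), -123), (np.float64(77.0), 97), (np.float64(92.5), -65)]
0 [(np.float64(-86.5), -119), (np.float64(-80.0), 57), (np.float64(-65.0), -30), (np.float64(-51.0), 104), (np.float64(42.5), -101), (np.float64(45.5), 90), (np.float64(62.0), -118), (np.float64(75.5), 94), (np.float64(91.5), -79)]
15 [(np.float64(-88.5), -106), (np.float64(-80.0), 73), (np.float64(-47.5), 83), (np.float64(62.0), -110), (np.float64(73.5), 100), (np.float64(89.0), -74)]
t [(np.float64(-21.5), 71), (np.float64(-7.0), -34), (np.float64(9.5), 89), (np.float64(13.5), -85), (np.float64(22.5), -80)]
```

Request:
apply_moves(angular=[[0,0,0],[0,0,0],[0,0,0],[0,0,0],[0,0,0],[0,0,0],[0,0,0],[0,0,0],[0,0,0],[0,0,0],[0,0,0],[0,0,0],[0,0,0],[0,0,0]], travel=[[-0.21,0.02,-0.59],[0,0,-0.59],[0,0,-0.59],[0,0,-0.59],[0,0,-0.59],[0,0,-0.59],[0,0,0],[0,0,0],[0,0,0],[0,0,0],[0,0,0],[0,0,0],[0,0,0],[0,0,0]], jaw=[1,1,1,1,1,1,1,0.4,0.4,0.4,0.4,0.4,0.4,0.4], force=60)

```text
time: 54.58
tool_pos: [494.5, -9.7, 60.3]
tcp_rot: [-180.0, -0.1, -7.0]
ft_force: [-0.7, -1.1, 6.2]
finger_gap: 43.2
grip_force: 62.0
```

Request:
apply_moves(angular=[[0,0,0],[0,0,0],[0,0,0],[0,0,1],[0,0,1],[0,0,1],[0,0,1],[0,0,1],[0,0,1],[0,0,1],[0,0,1],[0,0,1],[0,0,1],[0,0,1],[0,0,0.98],[0,0,0],[0,0,0],[0,0,0],[0,0,0],[0,0,0]], travel=[[0,0,0.97],[0,0,0.97],[0,0,0.97],[0.228,-0.007,0],[0.228,-0.007,0],[0.228,-0.007,0],[0.228,-0.007,0],[0.228,-0.007,0],[0.228,-0.007,0],[0.228,-0.007,0],[0.228,-0.007,0],[0.228,-0.007,0],[0.228,-0.007,0],[0.228,-0.007,0],[0.228,-0.007,0],[0,0,-0.42],[0,0,0],[0,0,0],[0,0,0],[0,0,0]], jaw=[0.4,0.4,0.4,0.4,0.4,0.4,0.4,0.4,0.4,0.4,0.4,0.4,0.4,0.4,0.4,0.4,0.4,0.4,0.4,0.4])

```text
time: 57.08
tool_pos: [603.0, -13.0, 158.9]
tcp_rot: [180.0, 0.0, 88.8]
ft_force: [0.1, 0.8, -1.9]
finger_gap: 43.1
grip_force: 61.8
```

```bash
python3 - <<'E'
from h import *
st();c=cam("wrist");save("",c,"w16");d=load("w11")
# ledge end row in tool: compare rows of the end edge, and left/right screw template from w11
g=[cv2.cvtColor(i[0],cv2.COLOR_BGR2GRAY) for i in(d,c)]
for n,k in(("w11",g[0]),("w16",g[1])):
    for col in(262,280,360,378):
        f=k[60:150,col].astype(int);e=f[2:]-f[:-2];i=np.argmax(e);print(n,col,61+i,e[i],end=' ')
    for row in(115,):
        f=k[row,200:440].astype(int);e=f[2:]-f[:-2];print('cols',201+np.argmax(e),201+np.argmin(e))
t=g[0][153:180,408:440]
m=cv2.matchTemplate(g[1][100:240,395:500],t,cv2.TM_CCOEFF_NORMED);_,v,_,l=cv2.minMaxLoc(m);print("screw",l[0]+395+16,l[1]+100+13,v,"(w11: 424,166)")
E
```

```text
57.08 [603.  -13.  158.9] [179.96   0.    88.77] F [ 0.1  0.8 -1.9] gap 43.1 61.8 q [-6.1 11.6 91.  -0.  77.3 -4.9]
w11 262 101 139 w11 280 101 37 w11 360 101 57 w11 378 101 46 cols 248 388
w16 262 106 152 w16 280 106 119 w16 360 106 75 w16 378 106 122 cols 249 386
screw 428 164 0.9743714928627014 (w11: 424,166)
```

Request:
apply_moves(angular=[[0,0,0.01],[0,0,0],[0,0,0],[0,0,0],[0,0,0]], travel=[[0.3,0,0.01],[0.3,0,0],[0.15,-0.01,0],[0,0,0],[0,0,0]], jaw=[0.4,0.4,0.4,0.4,0.4])

```text
time: 57.75
tool_pos: [632.6, -13.3, 158.5]
tcp_rot: [-180.0, -0.0, 88.9]
ft_force: [-0.3, -0.3, -3.2]
finger_gap: 43.0
grip_force: 61.8
```

Request:
apply_moves(angular=[[0,0,0],[0,0,0],[0,0,0],[0,0,0]], travel=[[0.05,0,0],[0.05,0,0],[0,0,0],[0,0,0]], jaw=[0.4,0.4,0.4,0.4])

```text
time: 58.25
tool_pos: [636.4, -13.2, 158.7]
tcp_rot: [-180.0, -0.0, 88.9]
ft_force: [-4.5, 0.5, -0.9]
finger_gap: 43.1
grip_force: 62.0
```

Request:
apply_moves(angular=[[0,0,0],[0,0,0],[0,0,0],[0,0,0],[0,0,0]], travel=[[-0.03,0,0],[0,0,-0.1],[0,0,-0.1],[0,0,0],[0,0,0]], jaw=[0.4,0.4,0.4,0.4,0.4])

```text
time: 58.88
tool_pos: [635.6, -13.3, 150.7]
tcp_rot: [-180.0, 0.0, 88.9]
ft_force: [1.2, 0.6, -1.8]
finger_gap: 42.8
grip_force: 62.0
```

Request:
apply_moves(angular=[[0,0,0],[0,0,0],[0,0,0]], travel=[[0,0,-0.06],[0,0,0],[0,0,0]], jaw=[0.4,0.4,0.4])

```text
time: 59.25
tool_pos: [635.6, -13.3, 148.3]
tcp_rot: [-180.0, -0.0, 88.9]
ft_force: [-0.5, 0.2, -1.4]
finger_gap: 43.0
grip_force: 62.0
```

Request:
apply_moves(angular=[[0,0,0],[0,0,0],[0,0,0]], travel=[[0,0,-0.08],[0,0,0],[0,0,0]], jaw=[0.4,0.4,0.4])

```text
time: 59.62
tool_pos: [635.5, -13.3, 145.1]
tcp_rot: [-180.0, 0.0, 88.9]
ft_force: [0.1, -1.3, -1.0]
finger_gap: 43.3
grip_force: 62.0
```

Request:
apply_moves(angular=[[0,0,0],[0,0,0],[0,0,0],[0,0,0]], travel=[[0,0,-0.05],[0,0,-0.03],[0,0,0],[0,0,0]], jaw=[0.4,0.4,0.4,0.4])

```text
time: 60.12
tool_pos: [635.9, -13.4, 142.9]
tcp_rot: [179.9, 0.0, 88.9]
ft_force: [-3.0, 0.3, 5.8]
finger_gap: 43.4
grip_force: 62.8
```

Home. Release, lift, and go look at the right ledge.

Request:
apply_moves(angular=[[0,0,0],[0,0,0],[0,0,0],[0,0,0],[0,0,0],[0,0,0],[0,0,0],[0,0,0],[0,0,0],[0,0,0]], travel=[[0,0,0],[0,0,0],[0,0,0],[0,0,0],[0,0,0.4],[0,0,0.7],[0,0,0.7],[0,0,0.7],[0,0,0],[0,0,0]], jaw=[0.55,0.6,0.64,0.64,0.64,0.64,0.64,1,1,1])

```text
time: 61.38
tool_pos: [635.5, -13.3, 241.9]
tcp_rot: [180.0, 0.0, 88.9]
ft_force: [-0.0, 0.1, -0.1]
finger_gap: 85.4
grip_force: 0.0
```

```bash
python3 - <<'E'
from h import *
st();c=cam("wrist");save("",c,"w17")
ends(c,635.9,-13.6,-1.14,z=148)
E
```

```text
61.38 [635.5 -13.3 241.9] [180.     0.    88.88] F [-0.   0.1 -0.1] gap 85.4 0.0 q [-5.8 13.3 80.2  0.  86.5 -4.7]
-15 [(np.float64(-71.0), 89), (np.float64(-34.5), -88), (np.float64(-1.0), 88), (np.float64(70.5), -140)]
0 [(np.float64(-70.5), 35), (np.float64(-55.0), -92), (np.float64(-46.5), 51), (np.float64(-32.0), -63), (np.float64(0.0), 28), (np.float64(5.5), 58), (np.float64(22.0), 38), (np.float64(46.5), -88), (np.float64(55.0), 91), (np.float64(70.5), -55), (np.float64(82.0), -68)]
15 [(np.float64(-70.0), 33), (np.float64(-39.0), -88), (np.float64(-7.0), 89), (np.float64(69.5), -54), (np.float64(74.0), -74)]
t [(np.float64(-21.0), 122), (np.float64(-7.0), -36), (np.float64(-5.0), 40), (np.float64(22.5), -61), (np.float64(33.0), -92)]
```

Request:
apply_moves(angular=[[0,0,0.936],[0,0,0.936],[0,0,0.936],[0,0,0.936],[0,0,0.936],[0,0,0.936],[0,0,0.936],[0,0,0.936],[0,0,0.936],[0,0,0.936],[0,0,0.936],[0,0,0.936],[0,0,0],[0,0,0],[0,0,0],[0,0,0]], travel=[[-0.353,-0.213,-0.087],[-0.353,-0.213,-0.087],[-0.353,-0.213,-0.087],[-0.353,-0.213,-0.087],[-0.353,-0.213,-0.087],[-0.353,-0.213,-0.087],[-0.353,-0.213,-0.087],[-0.353,-0.213,-0.087],[-0.353,-0.213,-0.087],[-0.353,-0.213,-0.087],[-0.353,-0.213,-0.087],[-0.353,-0.213,-0.087],[0,0,0],[0,0,0],[0,0,0],[0,0,0]], jaw=[1,1,1,1,1,1,1,1,1,1,1,1,1,1,1,1])

```text
time: 63.42
tool_pos: [466.5, -115.3, 200.2]
tcp_rot: [180.0, 0.0, 178.7]
ft_force: [0.1, -1.0, 0.2]
finger_gap: 85.6
grip_force: 0.0
```

```bash
python3 - <<'E'
from h import *
st();c=cam("wrist");save("",c,"w18")
ends(c,466.3,-115.4,88.75)
E
```

```text
63.42 [ 466.5 -115.3  200.2] [180.     0.   178.72] F [ 0.1 -1.   0.2] gap 85.6 0.0 q [ -20.    -9.4  107.9    0.    81.6 -108.7]
-15 [(np.float64(-84.5), -67), (np.float64(-70.0), 104), (np.float64(-60.5), 69), (np.float64(71.0), -150), (np.float64(76.5), 108), (np.float64(89.5), -81)]
0 [(np.float64(-85.0), -65), (np.float64(-71.0), 104), (np.float64(-68.0), 81), (np.float64(-66.5), -81), (np.float64(-55.5), 83), (np.float64(44.0), -87), (np.float64(56.0), 92), (np.float64(71.0), -144), (np.float64(76.5), 119), (np.float64(89.0), -79)]
15 [(np.float64(-85.0), -66), (np.float64(-70.0), 116), (np.float64(-55.5), 77), (np.float64(71.0), -174), (np.float64(76.0), 57)]
t [(np.float64(-22.5), 100), (np.float64(7.5), 30), (np.float64(21.5), -70)]
```

Request:
apply_moves(angular=[[0,0,0],[0,0,0],[0,0,0],[0,0,0],[0,0,0],[0,0,0],[0,0,0],[0,0,0],[0,0,0],[0,0,0],[0,0,0],[0,0,0],[0,0,0],[0,0,0]], travel=[[0,-0.01,-0.59],[0,0,-0.59],[0,0,-0.59],[0,0,-0.59],[0,0,-0.59],[0,0,-0.59],[0,0,0],[0,0,0],[0,0,0],[0,0,0],[0,0,0],[0,0,0],[0,0,0],[0,0,0]], jaw=[1,1,1,1,1,1,1,0.4,0.4,0.4,0.4,0.4,0.4,0.4], force=60)

```text
time: 65.22
tool_pos: [467.3, -116.4, 60.1]
tcp_rot: [-179.9, 0.1, 178.7]
ft_force: [-0.9, -0.9, 6.5]
finger_gap: 43.0
grip_force: 62.2
```

Request:
apply_moves(angular=[[0,0,0],[0,0,0],[0,0,0],[0,0,-0.936],[0,0,-0.936],[0,0,-0.936],[0,0,-0.936],[0,0,-0.936],[0,0,-0.936],[0,0,-0.936],[0,0,-0.936],[0,0,-0.936],[0,0,-0.936],[0,0,-0.936],[0,0,-0.936],[0,0,0],[0,0,0],[0,0,0],[0,0,0],[0,0,0]], travel=[[0,0,0.97],[0,0,0.97],[0,0,0.97],[0.276,-0.132,0],[0.276,-0.132,0],[0.276,-0.132,0],[0.276,-0.132,0],[0.276,-0.132,0],[0.276,-0.132,0],[0.276,-0.132,0],[0.276,-0.132,0],[0.276,-0.132,0],[0.276,-0.132,0],[0.276,-0.132,0],[0.276,-0.132,0],[0,0,-0.43],[0,0,0],[0,0,0],[0,0,0],[0,0,0]], jaw=[0.4,0.4,0.4,0.4,0.4,0.4,0.4,0.4,0.4,0.4,0.4,0.4,0.4,0.4,0.4,0.4,0.4,0.4,0.4,0.4])

```text
time: 67.72
tool_pos: [598.8, -179.4, 158.4]
tcp_rot: [180.0, 0.0, 88.9]
ft_force: [-0.1, 0.2, -2.9]
finger_gap: 42.9
grip_force: 62.3
```

```bash
python3 - <<'E'
from h import *
st();c=cam("wrist");save("",c,"w19");d=load("w11")
g=[cv2.cvtColor(i[0],cv2.COLOR_BGR2GRAY) for i in(d,c)]
for col in(262,280,360,378):
    f=g[1][60:150,col].astype(int);e=f[2:]-f[:-2];i=np.argmax(e);print(col,61+i,e[i],end=' ')
t=g[0][153:180,408:440]
m=cv2.matchTemplate(g[1][100:240,395:500],t,cv2.TM_CCOEFF_NORMED);_,v,_,l=cv2.minMaxLoc(m);print("screw",l[0]+395+16,l[1]+100+13,v,"(w11: 424,166; w16 428,164, edge 101/106)")
E
```

```text
67.72 [ 598.8 -179.4  158.4] [1.7995e+02 2.0000e-02 8.8910e+01] F [-0.1  0.2 -2.9] gap 42.9 62.3 q [-21.4  14.9  87.3   0.   77.8 -20.3]
262 97 154 280 97 155 360 97 61 378 97 127 screw 431 161 0.9576646685600281 (w11: 424,166; w16 428,164, edge 101/106)
```

Request:
apply_moves(angular=[[0,0,0],[0,0,0],[0,0,0],[0,0,0],[0,0,0]], travel=[[0.3,-0.015,0.01],[0.3,-0.01,0],[0.15,-0.01,0],[0,0,0],[0,0,0]], jaw=[0.4,0.4,0.4,0.4,0.4])

```text
time: 68.4
tool_pos: [628.5, -180.7, 157.9]
tcp_rot: [-180.0, -0.0, 88.9]
ft_force: [0.2, 0.2, -3.3]
finger_gap: 42.9
grip_force: 62.3
```

Request:
apply_moves(angular=[[0,0,0],[0,0,0],[0,0,0],[0,0,0]], travel=[[0.06,0,0],[0.05,0,0],[0,0,0],[0,0,0]], jaw=[0.4,0.4,0.4,0.4])

```text
time: 68.9
tool_pos: [633.0, -180.7, 158.3]
tcp_rot: [180.0, -0.0, 88.9]
ft_force: [0.2, -0.2, -1.5]
finger_gap: 43.0
grip_force: 62.3
```

Request:
apply_moves(angular=[[0,0,0],[0,0,0],[0,0,0]], travel=[[0.03,0,0],[0,0,0],[0,0,0]], jaw=[0.4,0.4,0.4])

```text
time: 69.28
tool_pos: [633.4, -180.7, 158.2]
tcp_rot: [-179.9, -0.0, 88.9]
ft_force: [-5.4, 0.7, 0.9]
finger_gap: 43.3
grip_force: 62.5
```

Request:
apply_moves(angular=[[0,0,0],[0,0,0],[0,0,0],[0,0,0],[0,0,0]], travel=[[-0.03,0,0],[0,0,-0.1],[0,0,-0.1],[0,0,0],[0,0,0]], jaw=[0.4,0.4,0.4,0.4,0.4])

```text
time: 69.9
tool_pos: [633.1, -180.7, 150.1]
tcp_rot: [180.0, -0.0, 88.9]
ft_force: [0.2, -0.6, -1.7]
finger_gap: 43.1
grip_force: 62.3
```

Request:
apply_moves(angular=[[0,0,0],[0,0,0],[0,0,0]], travel=[[0,0,-0.06],[0,0,0],[0,0,0]], jaw=[0.4,0.4,0.4])

```text
time: 70.28
tool_pos: [633.1, -180.7, 147.8]
tcp_rot: [180.0, 0.0, 88.9]
ft_force: [0.1, 0.3, -1.9]
finger_gap: 43.4
grip_force: 62.3
```

Request:
apply_moves(angular=[[0,0,0],[0,0,0],[0,0,0]], travel=[[0,0,-0.07],[0,0,0],[0,0,0]], jaw=[0.4,0.4,0.4])

```text
time: 70.65
tool_pos: [633.0, -180.7, 144.9]
tcp_rot: [-180.0, -0.0, 88.9]
ft_force: [-0.9, 0.9, -2.0]
finger_gap: 42.8
grip_force: 62.3
```

Request:
apply_moves(angular=[[0,0,0],[0,0,0],[0,0,0],[0,0,0]], travel=[[0,0,-0.05],[0,0,-0.03],[0,0,0],[0,0,0]], jaw=[0.4,0.4,0.4,0.4])

```text
time: 71.15
tool_pos: [633.2, -180.8, 142.8]
tcp_rot: [180.0, 0.0, 88.9]
ft_force: [-3.7, 1.3, 5.5]
finger_gap: 43.5
grip_force: 63.1
```

Home; release, retreat upward and check everything once.

Request:
apply_moves(angular=[[0,0,0],[0,0,0],[0,0,0],[0,0,0],[0,0,0],[0,0,0],[0,0,0],[0,0,0],[0,0,0],[0,0,0],[0,0,0],[0,0,0],[0,0,0],[0,0,0],[0,0,0]], travel=[[0,0,0],[0,0,0],[0,0,0],[0,0,0],[0,0,0.4],[0,0,0.7],[0,0,0.7],[0,0,0.7],[-0.7,0.7,0.4],[-0.7,0.7,0.4],[-0.7,0.7,0.4],[-0.7,0.7,0.4],[-0.7,0.7,0.4],[0,0,0],[0,0,0]], jaw=[0.55,0.6,0.64,0.64,0.64,0.64,0.64,1,1,1,1,1,1,1,1])

```text
time: 73.03
tool_pos: [493.3, -40.9, 322.8]
tcp_rot: [179.9, 0.0, 88.9]
ft_force: [0.6, 0.4, -0.4]
finger_gap: 85.5
grip_force: 0.0
```

```bash
python3 - <<'E'
from h import *
st();s=cam("scene");save("",s,"s3");crop(s[0],210,130,450,330,3,"s3c")
E
```

```text
73.03 [493.3 -40.9 322.8] [1.799e+02 3.000e-02 8.890e+01] F [ 0.6  0.4 -0.4] gap 85.5 0.0 q [-10.7 -10.1  95.7  -0.   94.3  -9.6]
```

View pics/s3c.png

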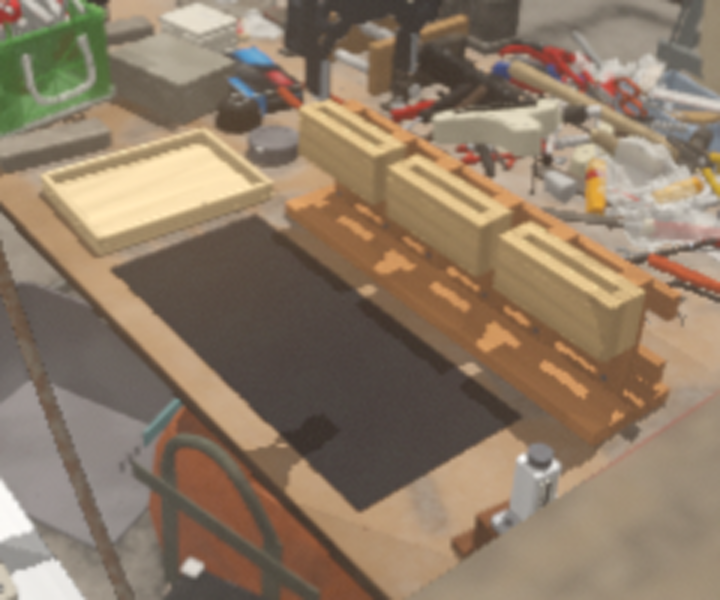

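The picture shows all three ledges hanging, one per bay, the gauge upright on its stand, and the tray empty.

```bash
python3 -c "
from bench import r
print(r.hand_in())"
```

```text
the job is handed in; nothing more can be done
None
```

The job is handed in with all three ledges hung home on the rack, one to a bay; every half came out at the full 15 mm (I told 15 from 10 mm by where the probe first pushed back, not by the pointer), so the tray stays empty and the gauge is upright on its stand.

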